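# Hold the sprung belt idler at its slack mark

### The job

Lever the snapped-shut hood of the belt-drive case open with the blade of the screwdriver in the slot in the case's front edge, swing the hood right back, and lay the screwdriver down on the table clear of the case. Then pull the spring-loaded belt idler by its black knob until its pointer stands at the line scribed on the rail, and finish while still holding it there, so that a colleague can slip on the new belt. Leave the try square and the sanding block where they lie.

Things in the scene. Friction and masses are not known exactly. Their poses are not given: they have to be found in the camera images.
- drive_case: grey belt-drive case, fixed on a plywood board (176 x 266 x 20 mm): 150 (x) x 220 (y) mm, walls 4 mm, rim 100 mm above the table, hood on top to 138 mm. Origin under its centre at table height; x from the front wall (pry slot, robot's side) to the hinges at the rear; y to the left. Inside, floor at 66 mm: two stepped pulleys (29 mm radius, at x 28, y +-64 mm, 120 mm high), the idler before them
- pry_slot (a point): middle of the mouth of the pry slot in the case's front wall (case x -75, y +50, z 94 mm): 34 mm wide (case y), 12 mm high, sill at 88 mm, closed above by the hood's lower edge at 100 mm; goes through the 4 mm wall, free room 55 mm deep behind. Axes as the case's
- hood (a joint): hood angle in rad: 0 shut, grows as the front edge swings up and back, stop at 1.92 (leaning back past upright). A sprung catch lets go once the front edge is lifted about 4 mm, which takes about 5 N there; then the stiff hinge needs about 2 N at the front edge, and the hood stays where it is left
- hood_hinge_line (a point): middle of the hood's hinge line, on the rear rim of the case (case x +75, y 0, z 100 mm); the line runs along the case's y
- hood_front_edge (a point): point on the hood's lower front edge above the slot, 150 mm from the hinge line (case y +50). The hood is a 3 mm thick cover 36 mm deep, open below, with a flange turned 42 mm inward along its lower front edge, level with the case's rim: the blade goes under it. Axes turn with the hood, as the case's when shut
- tensioner (a joint): travel of the idler slide in m: 0 at rest (held by its spring), grows as the knob is pulled to the front (case -x), hard stop at 0.040. The pointer is at the scribed line at 0.030. Needs about 5 N to start, 13 N at the line; springs back when let go
- knob (a point): middle of the idler's upright black round knob: 20 mm diameter, 104 to 130 mm above the table, this point at 117 mm; slides only along the case's x. Under it the steel idler roller (31 mm diameter, 78 to 100 mm high). Nothing stands within 45 mm beside it above 110 mm once the hood is open. Axes as the case's
- pointer (a point): tip of the small steel pointer on the left of the idler slide, 78 mm above the table, moves with the slide; at rest 30 mm behind the scribed line
- slack_mark (a point): the scribed line: a dark line 2 mm wide across the left aluminium guide rail, 75 mm above the table, fixed to the case; same case y as the pointer
- screwdriver: loose screwdriver, 160 mm long, lying on the table, about 90 g. Origin under its middle at table height; blade points along its +y. Orange-red grip from y -80 to +7 mm, up to 34 mm wide and 32 mm high (axis 16 mm up); 6 mm steel shank from there to the tip, sloping down to the table; flat blade end 4 mm wide (x), 7 mm high (z), 13 mm long
- driver_tip (a point): end of the screwdriver's blade, 80 mm along +y from its origin and 3.5 mm above its underside. Axes as the screwdriver's
- driver_grip (a point): good place to grip, near the balance point: on the axis of the screwdriver's grip, 40 mm behind its origin (y -40), 16 mm above its underside; the grip is 32 mm thick here and tapers towards the blade
- try_square: bystander: try square, 153 x 105 x 15 mm, lying; origin under its middle
- sanding_block: bystander: cork sanding block, 96 x 63 x 30 mm; origin under its middle

How it is judged:
By the outcome, as a careful person would: the job done as asked, in the order asked, and still so for the second after the job is handed in, while the arm keeps its last pose, push and grip.
It also fails if it takes over 72 s, if anything falls off the work surface, if the arm or the gripper's body presses on something with over 40 N, if the wrist force passes 120 N, or if a joint passes its speed limit or range.

### The arm

A 7-joint arm with a two-finger parallel gripper is mounted at the origin on a cart in front of the work surface, level with it; the furniture and walls round the work are solid. World frame = base frame: x ahead of the robot, y to its left, z up, the work surface at z = 0. Lengths are in m, angles in rad, forces in N, time in s.
With the tool pointing down it reaches from about 0.4 to 0.875 m from the base axis. Payload 19.3 kg.
Tool frame: the origin (TCP) lies on the front face of the gripper's body, between the roots of the fingers; the fingertips stand 73 mm ahead of it and the grasp point (between the pads) lies 54 mm ahead of it; z points along the fingers, y is the direction in which the jaws open and shut (so a half turn about z gives the same grasp; the last joint's range is limited). The gripper opens to 85 mm and grips with 20 to 120 N. Pads are 22 mm wide; open, the fingers measure 114 mm over their backs; the gripper's body (76 mm by 85 mm) begins 54 mm behind the grasp point. The pads swing forward as they close: fully open they stand 13 mm farther back than shut.
Start: joints at [1.143, 0.521, -0.036, 1.599, 0.021, 1.021, -0.113], TCP at [0.219, -0.585, 0.304] pointing down, gripper open.
Joint ranges: [-2.91, 2.91], [-0.3, 2.13], [-1.5, 1.42], [0.17, 2.43], [-1.26, 4.41], [0.16, 1.93], [-2.52, 2.52]. Speed limits (rad/s): [1.89, 1.89, 2.39, 2.39, 3.01, 3.01, 3.01].

### API

Orientations are given as [roll, pitch, yaw] about the fixed x, y, z axes, in that order (R = Rz(yaw) Ry(pitch) Rx(roll)).
In Python, from workcell import bot gives the robot as it stands.
- The arm moves only by the shell command python3 -m crank 'ROWS' [OPENING] [FORCE]. ROWS is a JSON object of lists of equal length, an entry for each row: "travel": the shift along the world's x, y, z in cm, a list of three; "rot": the turn, a rotation vector about the world's x, y, z in degrees, a list of three. A call has 1 to 8 rows; each row is the pose to reach, as a shift and turn from the pose commanded when the call began; what a row does not reach only later rows make up. A row lasts 1/10 s, in which the tool goes at most 50 mm and 8.59 degrees, less where a joint would pass 70% of its speed; a pose out of reach is approached as far as the arm can. A call with a gripper value outside its range is refused whole. OPENING is the opening, from -1 (shut) to 1 (fully open), so that 0 is half open, set as the call begins (- or left out, the last holds). The fingers move at their own pace and stop on an object; FORCE is the grip in N (left out, the last holds). Time passes only in rows, so rows that repeat a pose let the fingers close. It gives the time, the measured TCP pose, the force and the opening at its end, in the units of the state.
- bot.observe(): the state, without advancing time (a new reading comes with each control period).
- bot.grab_frame(name): name is "side" or "top"; returns the picture (384x512x3 uint8, red, green, blue); there is no depth.
- bot.camera_model(name): a dict with "fx", "fy", "cx", "cy" (pixels), "R" (3x3) and "t" (3): a world point X has camera coordinates R X + t. Camera axes: x right, y down, z forward; pixel columns grow to the right and rows downward; lengths in m; the calibration is good to about 2 mm. A picture is of the moment at which its call begins. camera_model takes no time and is no camera call.
- bot.job_done(): hands the job in, once; it reports no verdict.
Trained networks look in the newest picture that a camera, given by its name, has taken for a name from the list of things; names that differ only in an ending like _2 or _b are one class to them, and where a whole thing is asked for, a point or a joint stands for the part that bears it (a point fixed in the world has none). Each returns a list of dicts, best first, with "conf" (0 to 1); they miss things now and then, are a little off and sometimes report something else, mostly with a low value. They report only what shows in the picture. A call takes as long as a camera call.
- bot.silhouettes(camera, thing): "pixels" (384x512 bool, what is visible of it) and "box" ([centre column, centre row, width, height] in pixels, round what is visible of it).
The state is a dict: "clock": time; "qpos": joint angles; "qd": joint speeds; "joint_efforts": joint torques, N m; "position": TCP position; "tool_rot": TCP orientation; "force": force on the tool from outside, world axes, zero at the start; "moment": the same for the moment, N m; "grip_width": finger opening in m.
Only numpy, scipy, OpenCV 4.12 (cv2) and the standard library are available. Lean on these libraries where they do the work, as an engineer would, in place of code of your own. Each camera call takes 0.05 s, during which the arm holds its last target.

## Working session

There is one attempt and no reset: what is moved stays moved. The work goes in short steps, Python scripts to look and compute and a shell command to move; the robot and the scene stay as the last step left them, time stands still between calls to the robot, and variables do not carry over. Pictures are saved under pics/ and viewed, and the job is handed in when it is done.

```bash
ls -la; mkdir -p pics; python3 - <<'E'
from workcell import bot
import cv2, json
s=bot.observe()
print(s)
for n in ("side","top"):
    f=bot.grab_frame(n); cv2.imwrite(f"pics/{n}0.png",f[:,:,::-1]); print(n,bot.camera_model(n))
E
```

```text
total 12
drwxr-xr-x  3 agent agent 4096 Dec  7 02:55 .
drwxr-xr-x 23 root  root  4096 Dec  7 02:55 ..
drwxr-xr-x  2 agent agent 4096 Dec  7 02:55 pics
{'clock': 0.0, 'qpos': array([ 1.14280486,  0.52198494, -0.03631354,  1.59997831,  0.02120622,
        1.02109493, -0.1127933 ]), 'qd': array([-0.00089743,  0.0006185 ,  0.00061875, -0.00261802,  0.00138232,
       -0.00101348, -0.00038482]), 'joint_efforts': array([ 1.88355607e-04, -9.27111411e+01,  1.97954535e+00, -3.69936848e+01,
        1.77749433e-02,  8.17495573e-03, -1.53875692e-05]), 'position': array([ 0.2187579 , -0.58520763,  0.3033546 ]), 'tool_rot': array([-3.14051589e+00,  8.85385446e-05,  3.57778939e-01]), 'force': array([0.08735686, 0.79124882, 0.46749814]), 'moment': array([ 0.01851093,  0.03138097, -0.03687138]), 'grip_width': 0.0856454163341705}
side {'fx': 445.2910518403974, 'fy': 445.2910518403974, 'cx': 256.38850406077273, 'cy': 198.96657890417924, 'R': array([[-0.99205414, -0.12572771, -0.00459621],
       [-0.07827984,  0.6454423 , -0.75978714],
       [ 0.09849289, -0.75339019, -0.65015565]]), 't': array([0.56749481, 0.09589649, 1.21663433])}
top {'fx': 371.83669984142097, 'fy': 371.83669984142097, 'cx': 257.54217961935245, 'cy': 195.5740288643119, 'R': array([[-0.02231349, -0.99969487, -0.01059576],
       [-0.98090378,  0.02393982, -0.19301464],
       [ 0.19320941,  0.00608659, -0.98113866]]), 't': array([0.07176175, 0.58647506, 0.99483115])}
```

View pics/side0.png

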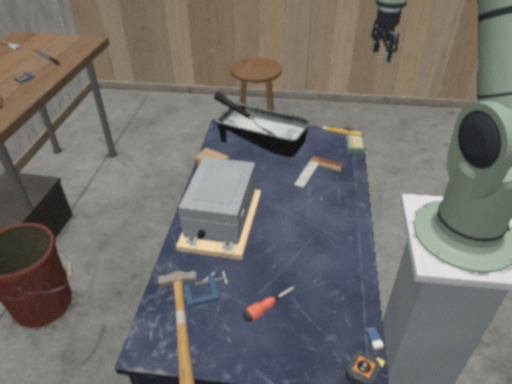

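View pics/top0.png

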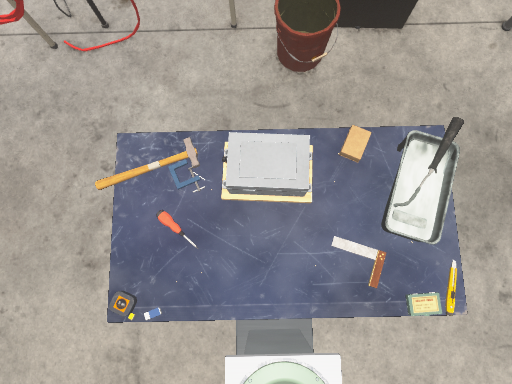

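```bash
cat > h.py <<'E'
from workcell import bot
import numpy as np, cv2
from scipy.optimize import least_squares
from scipy.spatial.transform import Rotation as Rn
C={n:bot.camera_model(n) for n in("side","top")}
def proj(n,X):
    c=C[n];X=np.atleast_2d(X);p=X@c["R"].T+c["t"]
    return np.c_[c["fx"]*p[:,0]/p[:,2]+c["cx"],c["fy"]*p[:,1]/p[:,2]+c["cy"]]
def back(n,uv,z):
    c=C[n];uv=np.atleast_2d(uv)
    d=np.c_[(uv[:,0]-c["cx"])/c["fx"],(uv[:,1]-c["cy"])/c["fy"],np.ones(len(uv))]@c["R"]
    o=-c["R"].T@c["t"]
    return o+d*((z-o[2])/d[:,2])[:,None]
def tri(ps):
    A=[];b=[]
    for n,uv in ps:
        c=C[n];o=-c["R"].T@c["t"];d=c["R"].T@np.array([(uv[0]-c["cx"])/c["fx"],(uv[1]-c["cy"])/c["fy"],1]);d/=np.linalg.norm(d)
        P=np.eye(3)-np.outer(d,d);A.append(P);b.append(P@o)
    return np.linalg.solve(sum(A),sum(b))
def crop(n,f,x0,y0,w,h,k,name):
    cv2.imwrite(f"pics/{name}.png",cv2.resize(f[y0:y0+h,x0:x0+w,::-1],None,fx=k,fy=k,interpolation=cv2.INTER_CUBIC))
E
python3 - <<'E'
from h import *
import pickle
D={}
for n in("side","top"):
    f=bot.grab_frame(n); D[n+"f"]=f
    for t in("drive_case","hood","screwdriver","try_square","sanding_block","driver_tip"):
        r=bot.silhouettes(n,t)
        print(n,t,[(round(x["conf"],2),np.round(x["box"],1)) for x in r[:2]])
        if r: D[n,t]=r[0]["pixels"]
pickle.dump(D,open("d0.pkl","wb"))
crop("side",D["sidef"],165,145,130,165,3.6,"sidec"); crop("top",D["topf"],145,120,190,140,4,"topc")
print(bot.observe()["clock"])
E
```

```text
side drive_case [(0.93, array([220.2, 206.2,  82.2, 100.7])), (0.35, array([267.7, 302.8,  56.6,  36.9]))]
side hood [(0.59, array([217.4, 190.7,  78.4,  71.3]))]
side screwdriver [(0.62, array([268.1, 305.6,  50.2,  33.2]))]
side try_square [(0.86, array([320.4, 171.1,  50.1,  25. ])), (0.69, array([216.2, 190.3,  78.3,  71. ]))]
side sanding_block [(0.55, array([211.9, 155.4,  34.5,  17.1]))]
side driver_tip [(0.73, array([269.1, 304.1,  54.9,  33.9]))]
top drive_case [(0.86, array([266.6, 166.7,  97.1,  73.4]))]
top hood [(0.94, array([267. , 162.6,  85.2,  63.9]))]
top screwdriver [(0.72, array([175.7, 228. ,  36. ,  38.4]))]
top try_square [(0.64, array([357.5, 262.6,  54.4,  50.5]))]
top sanding_block [(0.74, array([356.4, 145.2,  29.6,  35.4]))]
top driver_tip [(0.89, array([178.8, 230.1,  39.6,  35. ]))]
0.8
```

View pics/sidec.png

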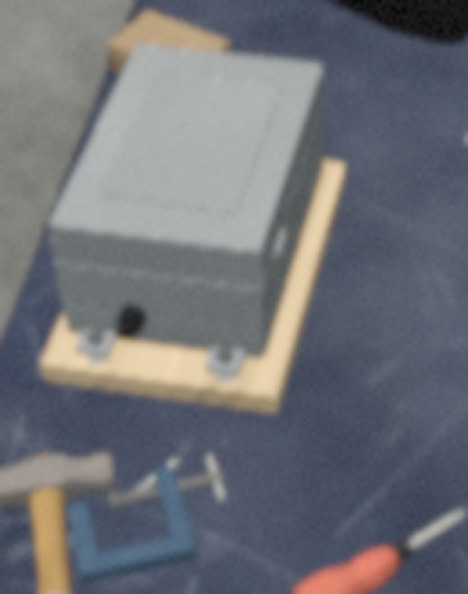

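View pics/topc.png

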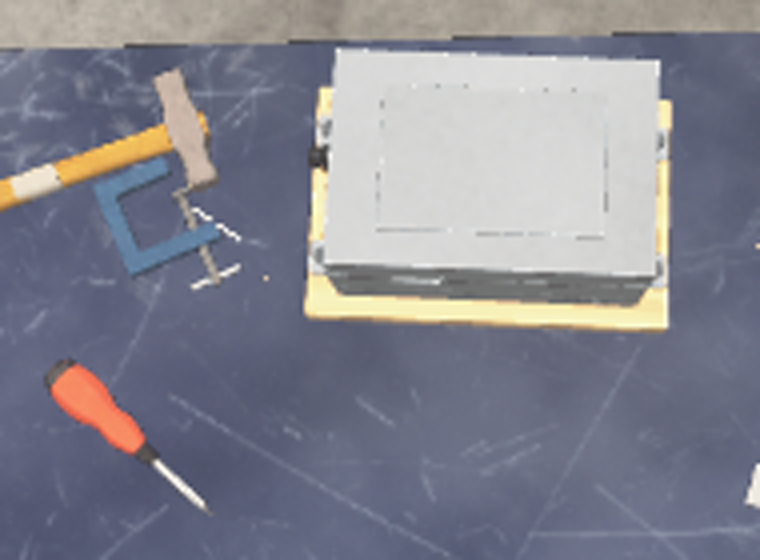

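```bash
cat > fit.py <<'E'
from h import *
def S(u,v): return ((u+.5)/3.6-.5+165,(v+.5)/3.6-.5+145)
def T(u,v): return ((u+.5)/4-.5+145,(v+.5)/4-.5+120)
obs=[("side",S(140,48),(75,-110,138)),("side",S(322,62),(-75,-110,138)),("side",S(265,250),(-75,110,138)),("side",S(52,228),(75,110,138)),
("top",T(335,48),(75,110,138)),("top",T(661,60),(75,-110,138)),("top",T(655,275),(-75,-110,138)),("top",T(327,263),(-75,110,138)),
("top",T(306,318),(-88,133,0)),("top",T(668,328),(-88,-133,0)),("side",S(278,412),(-88,133,0)),("side",S(40,376),(88,133,0))]
def w(p,L):
    L=np.atleast_2d(L)/1000.;c,s=np.cos(p[2]),np.sin(p[2])
    return np.c_[p[0]+c*L[:,0]-s*L[:,1],p[1]+s*L[:,0]+c*L[:,1],L[:,2]]
def res(p): return np.concatenate([proj(n,w(p,l))[0]-np.array(uv) for n,uv,l in obs])
if __name__=="__main__":
    r=least_squares(res,[.7,.0,0],loss="soft_l1")
    p=r.x;print(p,np.round(res(p).reshape(-1,2),1).tolist())
    for n,l in(("slot",(-75,50,94)),("hinge",(75,0,100)),("case0",(0,0,0))): 
        X=w(p,l);print(n,X,[proj(k,X) for k in("side","top")])
    import pickle
    D=pickle.load(open("d0.pkl","rb"))
    for n in("side","top"):
        m=D[n,"screwdriver"]; v,u=np.nonzero(m); P=back(n,np.c_[u,v],.012)[:,:2]
        c=P.mean(0);U,s,V=np.linalg.svd(P-c,full_matrices=False);t=(P-c)@V[0];print(n,"sd",c,V[0],t.min(),t.max(),len(u))
    print("top tip",back("top",T(211,512),.0035),"end",back("top",T(58,372),.016))
    print("side tip",back("side",S(462,512),.0035))
    for n,t in(("top","try_square"),("top","sanding_block"),("side","try_square"),("side","sanding_block")):
        v,u=np.nonzero(D[n,t]);print(n,t,back(n,np.c_[u,v],.01).mean(0))
E
python3 fit.py
```

```text
[ 0.66871425  0.0274861  -0.0602917 ] [[-1.1, -2.2], [0.2, -0.5], [-1.1, -0.4], [-1.2, -1.7], [-0.1, 0.0], [-0.1, -0.4], [0.8, 0.3], [-1.2, 0.4], [0.6, 0.7], [-0.6, 1.4], [-0.0, 0.5], [0.9, 1.4]]
slot [[0.59686328 0.08191438 0.094     ]] [array([[242.72879952, 210.79825031]]), array([[248.61824116, 190.03429638]])]
hinge [[0.74357797 0.02296696 0.1       ]] [array([[192.40141235, 190.31354298]]), array([[268.67394695, 137.80572022]])]
case0 [[0.66871425 0.0274861  0.        ]] [array([[221.3233462 , 220.59619418]]), array([[267.25408434, 172.81424677]])]
side sd [0.5235015  0.31469642] [0.70691717 0.70729634] -0.08663693140307735 0.046379103429483086 411
top sd [0.51565802 0.30864605] [-0.67346641 -0.73921782] -0.05850357259047885 0.0955057696633552 356
top tip [[0.44891103 0.23646613 0.0035    ]] end [[0.55236   0.3473349 0.016    ]]
side tip [[0.45231991 0.24008292 0.0035    ]]
top try_square [ 0.41444305 -0.2406312   0.01      ]
top sanding_block [ 0.75232802 -0.24038121  0.01      ]
side try_square [ 0.40770112 -0.24341808  0.01      ]
side sanding_block [ 0.76656082 -0.27371034  0.01      ]
```

```bash
python3 - <<'E'
from h import *
import pickle
D=pickle.load(open("d0.pkl","rb"))
crop("top",D["topf"],150,200,60,55,10,"sdt");crop("side",D["sidef"],235,275,70,55,10,"sds")
E
```

```text
(no output)
```

View pics/sdt.png

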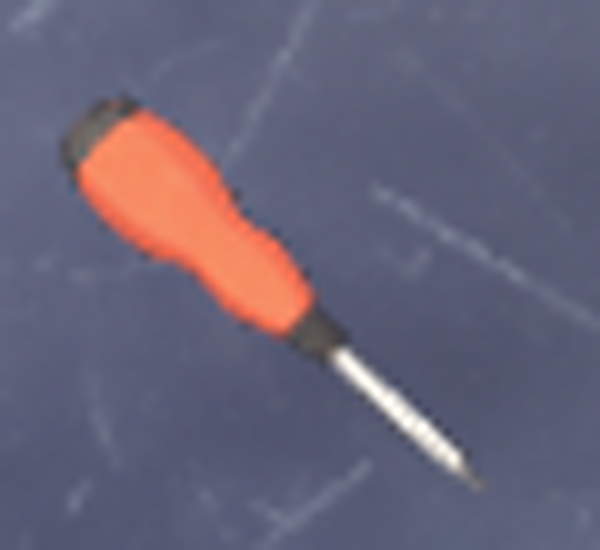

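View pics/sds.png

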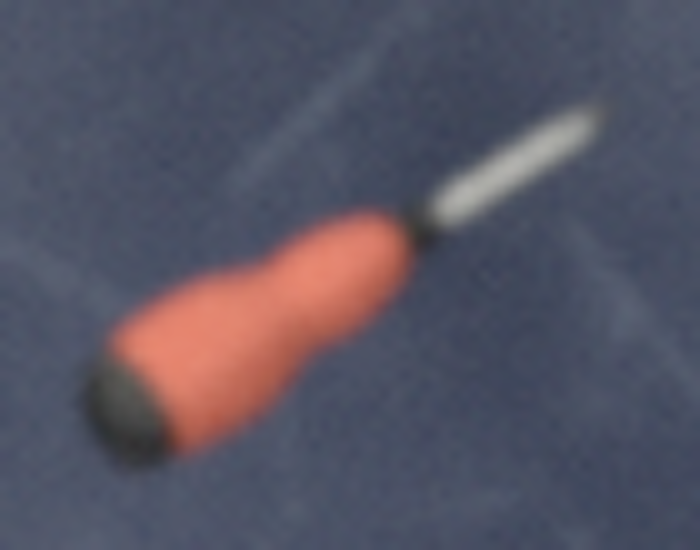

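```bash
python3 - <<'E'
from h import *
a=tri([("top",(198,248.2)),("side",(295.3,284.6))]);b=tri([("top",(158.4,212.7)),("side",(247.3,315.6))])
print(a,b,np.linalg.norm(a-b))
print(back("top",(198,248.2),.0035),back("side",(295.3,284.6),.0035))
print(back("top",(158.4,212.7),.016),back("side",(247.3,315.6),.016))
E
```

```text
[0.44711909 0.23426724 0.00567089] [0.54972852 0.34763519 0.02257323] 0.15383977020120573
[[0.44721334 0.23463455 0.0035    ]] [[0.44714086 0.23251949 0.0035    ]]
[[0.55218897 0.34945529 0.016     ]] [[0.54906201 0.34332892 0.016     ]]
```

```bash
python3 -m crank '{"travel":[[3,3,0],[6,7,0],[9,11,0],[12,15.5,0],[15,20,0],[18,24.5,0],[20.5,29,0],[22.5,33.5,0]],"rot":[[0,0,3],[0,0,6],[0,0,10],[0,0,14],[0,0,18],[0,0,22],[0,0,25],[0,0,27]]}' 1 60
```

```text
clock: 1.6
position: [0.4393, -0.2603, 0.3041]
tool_rot: [3.141, -0.0, 0.831]
force: [2.0, -0.7, -0.0]
grip_width: 0.0852
```

```bash
python3 -m crank '{"travel":[[1,4.5,0],[2,9.3,-1],[3,14.1,-2],[4,18.9,-3],[5,23.7,-4],[6,28.5,-5],[6.6,33.2,-6],[7,38,-7]],"rot":[[0,0,0],[0,0,0],[0,0,0],[0,0,0],[0,0,0],[0,0,0],[0,0,0],[0,0,0]]}' 1 60
python3 -m crank '{"travel":[[0.4,4.5,-1],[0.8,9,-2],[1.1,13.5,-3],[1.3,17,-5],[1.3,19,-8],[1.3,19.1,-9],[1.3,19.1,-9]],"rot":[[0,0,0],[0,0,0],[0,0,0],[0,0,0],[0,0,0],[0,0,0],[0,0,0]]}' 1 60
python3 - <<'E'
from h import *
s=bot.observe();print(s["position"],s["tool_rot"],s["qpos"])
f=bot.grab_frame("top");crop("top",f,120,180,120,100,6,"g1t")
f=bot.grab_frame("side");crop("side",f,215,230,120,110,6,"g1s")
E
```

```text
clock: 2.4
position: [0.5086, 0.1198, 0.2336]
tool_rot: [3.141, -0.0, 0.829]
force: [0.3, -0.2, 0.8]
grip_width: 0.0852
clock: 3.1
position: [0.5206, 0.3085, 0.1424]
tool_rot: [-3.141, 0.003, 0.83]
force: [0.5, -0.8, -0.5]
grip_width: 0.0854
[0.52064598 0.30853311 0.14238182] [-3.14101629e+00  2.77948683e-03  8.29660591e-01] [-0.42397623  0.71140486 -0.3060234   1.75746987  0.30207318  0.72195401
 -1.63031636]
```

View pics/g1t.png

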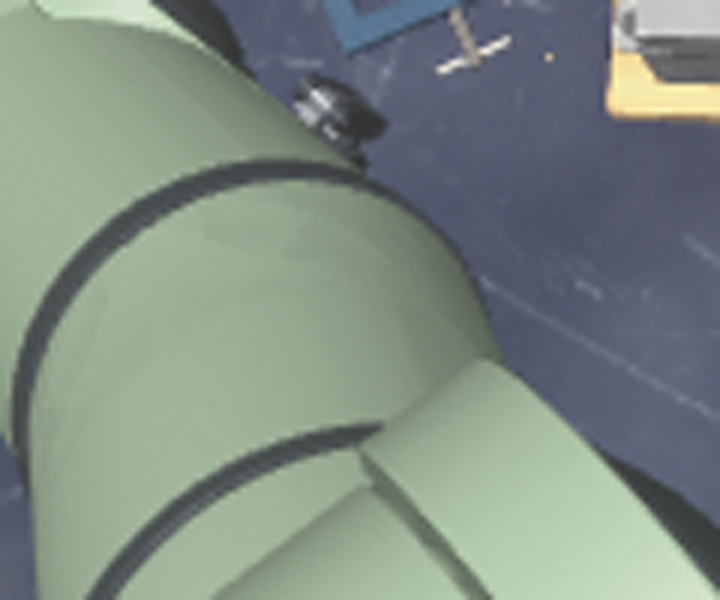

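View pics/g1s.png

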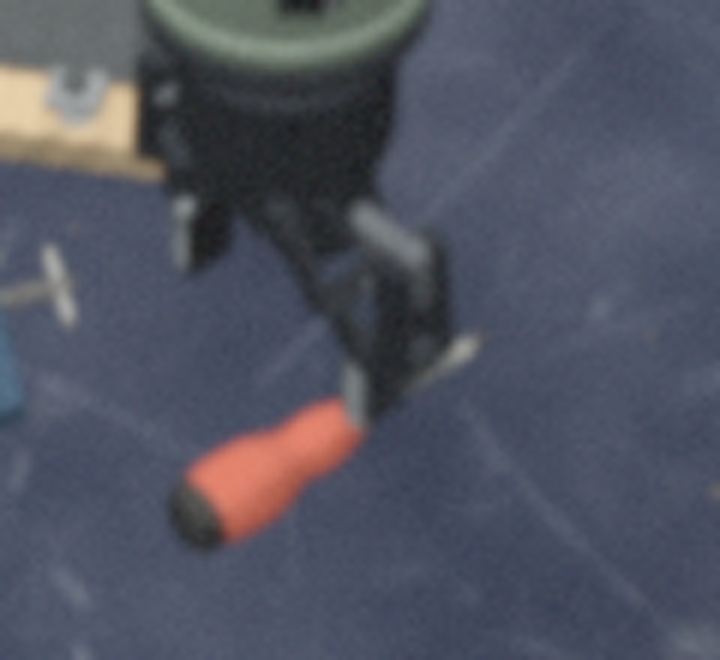

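```bash
python3 -m crank '{"travel":[[0,0,0],[0,0,0]],"rot":[[0,0,0],[0,0,0]]}' 1 60
```

```text
clock: 3.4
position: [0.522, 0.3083, 0.145]
tool_rot: [3.141, -0.001, 0.828]
force: [0.0, -0.1, 1.1]
grip_width: 0.0854
```

```bash
python3 -m crank '{"travel":[[0.5,1.3,0],[0.5,1.3,-1.5],[0.5,1.3,-3],[0.5,1.3,-3],[0.5,1.3,-3]],"rot":[[0,0,0],[0,0,0],[0,0,0],[0,0,0],[0,0,0]]}' 1 60
python3 - <<'E'
from h import *
f=bot.grab_frame("side");crop("side",f,215,230,120,110,6,"g2s")
R=Rn.from_euler("xyz",bot.observe()["tool_rot"]).as_matrix();p=bot.observe()["position"]
print(p,proj("side",p+R@[0,0,.054]), [((proj("side",x)[0]-[215,230])*6).round() for x in([.528,.3225,.016],[.5236,.3169,.016],p+R@[0,.0425,.06],p-R@[0,.0425,-.06])])
E
```

```text
clock: 3.9
position: [0.5261, 0.3213, 0.1132]
tool_rot: [-3.141, 0.001, 0.829]
force: [0.1, 0.0, 0.5]
grip_width: 0.0855
[0.5262766  0.32158963 0.11376723] [[258.51602904 296.76434754]] [array([256., 473.]), array([270., 462.]), array([189., 341.]), array([337., 484.])]
```

View pics/g2s.png

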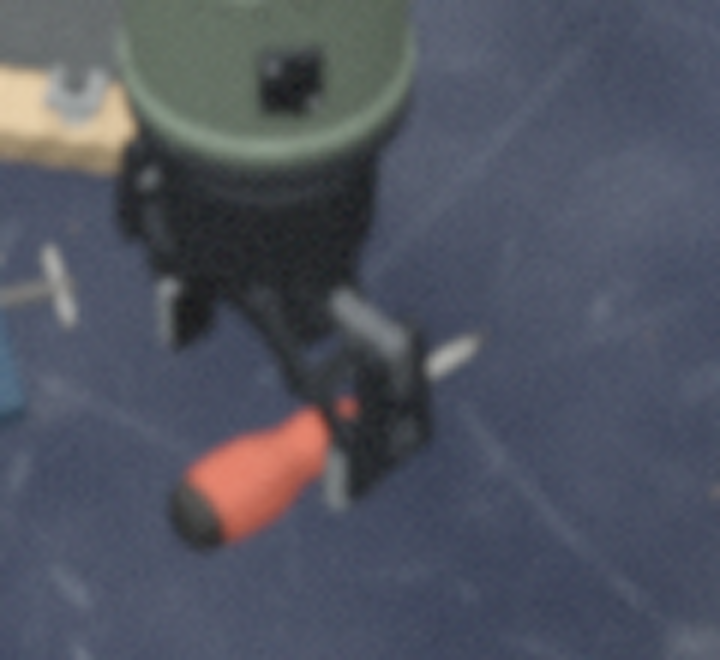

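```bash
python3 -m crank '{"travel":[[0.1,0,-1.5],[0.1,0,-3],[0.1,0,-4],[0.1,0,-4.2],[0.1,0,-4.2],[0.1,0,-4.2]],"rot":[[0,0,0],[0,0,0],[0,0,0],[0,0,0],[0,0,0],[0,0,0]]}' 1 60
python3 - <<'E'
from h import *
f=bot.grab_frame("side");crop("side",f,215,230,120,110,6,"g3s")
E
```

```text
clock: 4.55
position: [0.5275, 0.3221, 0.0722]
tool_rot: [3.142, -0.0, 0.829]
force: [1.0, 0.3, 0.8]
grip_width: 0.085
```

View pics/g3s.png

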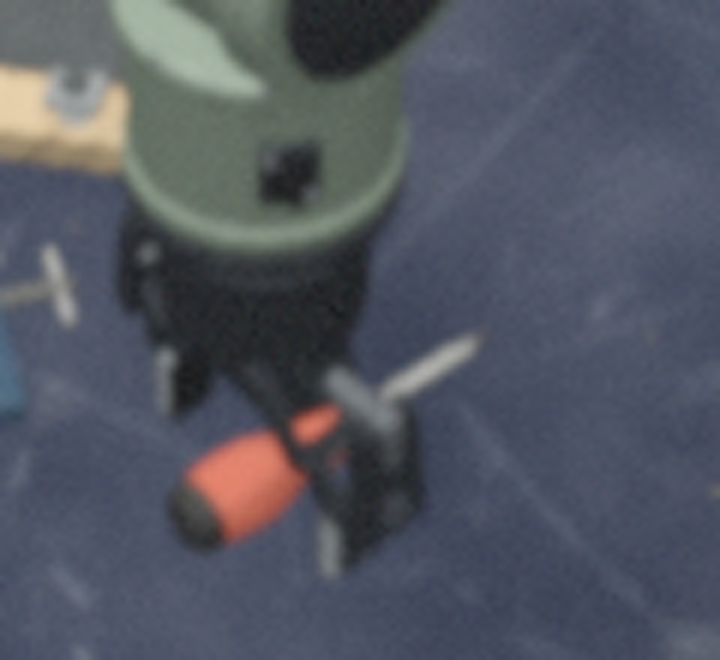

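```bash
python3 -m crank '{"travel":[[0,0,0],[0,0,0],[0,0,0],[0,0,0],[0,0,0],[0,0,0],[0,0,0],[0,0,0]],"rot":[[0,0,0],[0,0,0],[0,0,0],[0,0,0],[0,0,0],[0,0,0],[0,0,0],[0,0,0]]}' -1 100
python3 -m crank '{"travel":[[0,0,0],[0,0,0],[0,0,2],[0,0,4],[0,0,6],[0,0,8],[0,0,8]],"rot":[[0,0,0],[0,0,0],[0,0,0],[0,0,0],[0,0,0],[0,0,0],[0,0,0]]}' -1 100
python3 - <<'E'
from h import *
f=bot.grab_frame("side");crop("side",f,215,200,120,130,5,"g4s")
f=bot.grab_frame("top");crop("top",f,120,180,120,100,6,"g4t")
E
```

```text
clock: 5.4
position: [0.5275, 0.3222, 0.0726]
tool_rot: [3.142, -0.001, 0.829]
force: [-2.1, -0.3, 11.0]
grip_width: 0.029
clock: 6.1
position: [0.5282, 0.3225, 0.1543]
tool_rot: [3.141, -0.003, 0.829]
force: [-0.0, 1.1, -0.8]
grip_width: 0.0287
```

View pics/g4s.png

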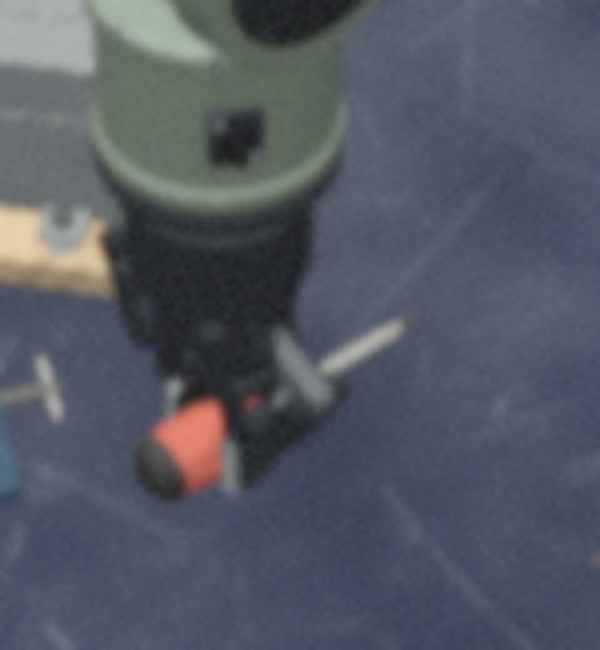

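```bash
python3 - <<'E'
from h import *
s=bot.observe();R=Rn.from_euler("xyz",s["tool_rot"]).as_matrix();p=s["position"]
print(p, s["tool_rot"])
X=p+R@[-.1193,0,.0691];print(X,(proj("side",X)[0]-[215,200])*5,(proj("top",X)[0]-[120,180])*6)
E
```

```text
[0.52738065 0.32181846 0.15186093] [ 3.14142530e+00 -2.79721517e-04  8.28867573e-01]
[0.44678992 0.23388092 0.08272756] [411.0194991 316.7590388] [440.06717664 400.55363248]
```

View pics/g4t.png

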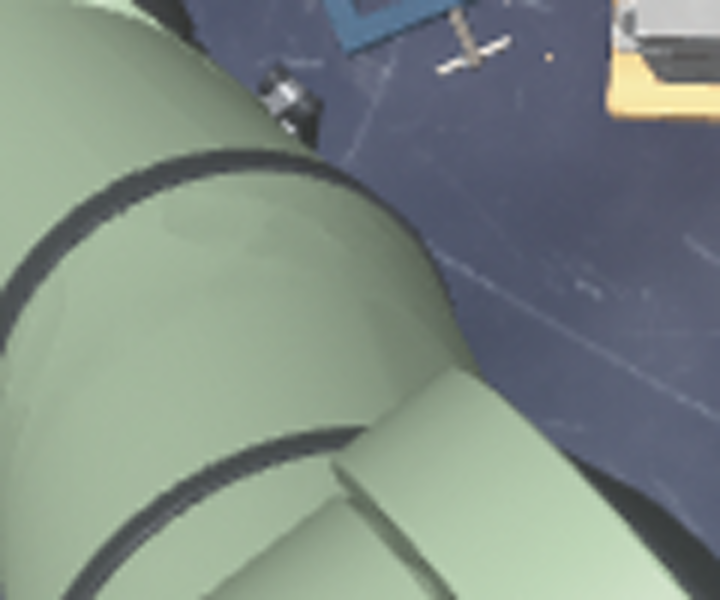

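```bash
cat >> h.py <<'E'
yc=-0.0603; CP=np.array([.6687,.0275,yc])
ex=np.array([np.cos(yc),np.sin(yc),0]);ey=np.array([-np.sin(yc),np.cos(yc),0])
def case(x,y,z): return np.array([CP[0],CP[1],0])+ex*x/1000+ey*y/1000+np.array([0,0,z/1000])
TIP=np.array([-.1193,0,.0691])
def Rt(al,yaw=yc): # blade along case x, pitched up by al deg
    return Rn.from_rotvec(-ey*np.radians(al))*Rn.from_euler("xyz",[np.pi,0,yaw+np.pi])
def tcp(tip,al,yaw=yc): return tip-Rt(al,yaw).apply(TIP)
def rv(al): return -ey*al
E
python3 - <<'E'
from h import *
for x,z,al in((-105,93.5,0),(-105,93.5,10),(-75,93.5,10),(-35,93.5,10)):
    print(x,z,al,tcp(case(x,50,z),al),"rotvec from 0:",rv(al))
E
```

```text
-105 93.5 0 [0.44782084 0.09092622 0.1626    ] rotvec from 0: [-0. -0. -0.]
-105 93.5 10 [0.4376527  0.0915401  0.14083399] rotvec from 0: [-0.60263464 -9.98182506 -0.        ]
-75 93.5 10 [0.46759817 0.0897322  0.14083399] rotvec from 0: [-0.60263464 -9.98182506 -0.        ]
-35 93.5 10 [0.50752547 0.08732166 0.14083399] rotvec from 0: [-0.60263464 -9.98182506 -0.        ]
```

```bash
python3 -m crank '{"travel":[[-0.5,-1,1],[-1,-3,2],[-2,-5,3],[-3,-7,4],[-4,-9,5],[-5,-11,5],[-6,-13,5],[-7,-15,5]],"rot":[[0,0,8],[0,0,16],[0,0,24],[0,0,32],[0,0,40],[0,0,48],[0,0,56],[0,0,64]]}' -1 100
```

```text
clock: 7.0
position: [0.4565, 0.171, 0.201]
tool_rot: [-3.14, -0.0, 1.952]
force: [0.3, -0.7, -0.4]
grip_width: 0.0288
```

```bash
python3 -m crank '{"travel":[[-0.5,-1,0],[-1,-2,0],[-1.5,-3,0],[-2,-4,0],[-2,-5,0],[-2,-6,0],[-2,-7,0],[-2,-8,0]],"rot":[[0,0,8],[0,0,16],[0,0,24.5],[0,0,33],[0,0,41],[0,0,49],[0,0,57],[0,0,65]]}' -1 100
python3 -m crank '{"travel":[[0,0,-1],[0,0,-2],[0,0,-3],[0,0,-3]],"rot":[[-0.3,-5,0],[-0.6,-10,0],[-0.6,-10,0],[-0.6,-10,0]]}' -1 100
python3 - <<'E'
from h import *
s=bot.observe();R=Rn.from_euler("xyz",s["tool_rot"]);p=s["position"]
print(p,s["tool_rot"],(R*Rt(0).inv()).as_rotvec(degrees=True))
X=p+R.apply(TIP);print("tip",X,"case frame",(X-case(0,0,0))@np.array([ex,ey,[0,0,1]]).T)
f=bot.grab_frame("side");crop("side",f,195,150,120,110,6,"g5s");print((proj("side",X)[0]-[195,150])*6)
f=bot.grab_frame("top");crop("top",f,190,130,130,110,6,"g5t");print((proj("top",X)[0]-[190,130])*6)
E
```

```text
clock: 7.8
position: [0.437, 0.0915, 0.2011]
tool_rot: [3.141, -0.001, 3.086]
force: [-0.7, 0.1, -0.8]
grip_width: 0.0289
clock: 8.2
position: [0.4364, 0.0919, 0.1706]
tool_rot: [-3.141, 0.172, 3.082]
force: [-1.0, 1.0, -0.2]
grip_width: 0.0283
[0.43636478 0.09193443 0.17063681] [-3.14119623  0.17226593  3.081677  ] [-0.61553016 -9.85092507  0.02001058]
tip [0.56551   0.0841599 0.1230094] case frame [-0.10641698  0.05033833  0.1230094 ]
[357.2830885  323.35286226]
[345.63088575 416.20143112]
```

View pics/g5s.png

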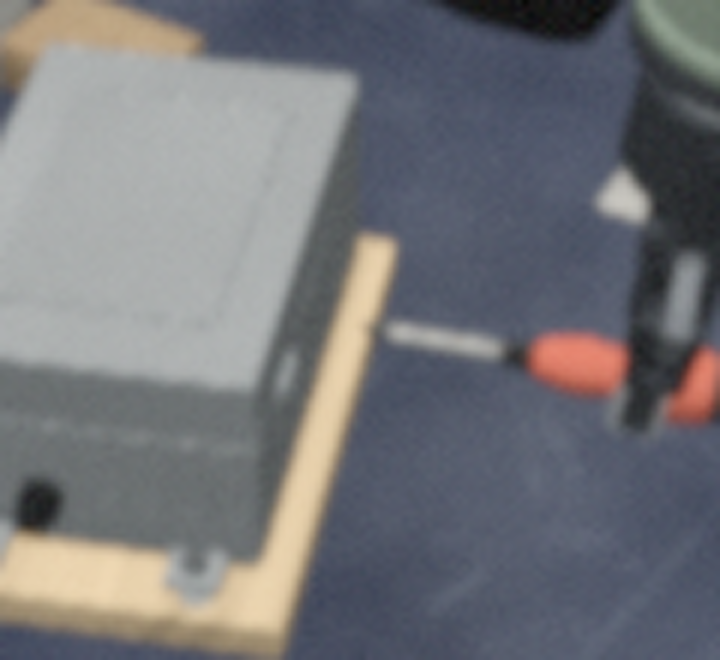

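View pics/g5t.png

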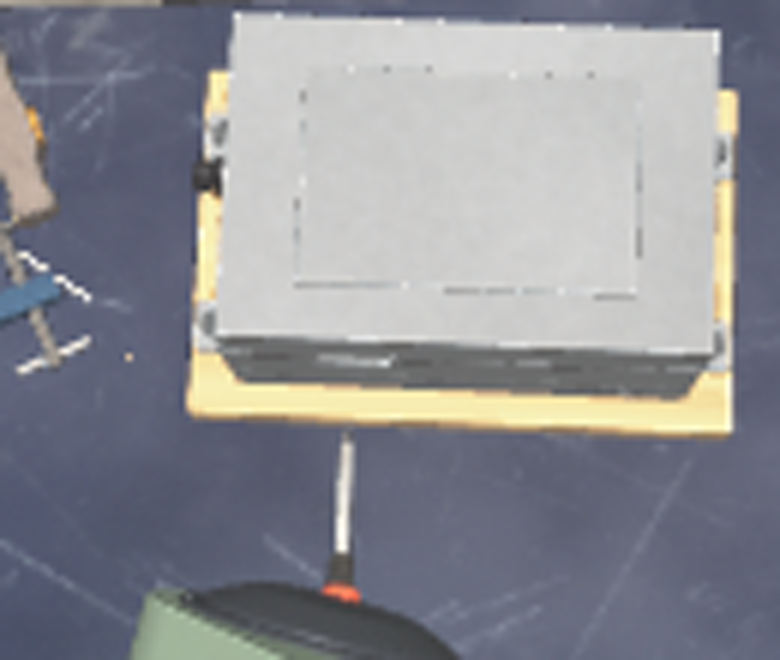

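```bash
python3 - <<'E'
from h import *
M=np.array([ex,ey,[0,0,1]])
S=lambda u,v:("side",((u+.5)/6-.5+195,(v+.5)/6-.5+150))
T=lambda u,v:("top",((u+.5)/6-.5+190,(v+.5)/6-.5+130))
t=tri([S(374,327),T(347,436)]);print("tip",t,M@(t-case(0,0,0)))
for a in(S(374,327),T(347,436)): print((proj(a[0],t)[0]-a[1]))
sh=tri([S(510,352),T(341,560)]);print("collar",sh,M@(sh-case(0,0,0)))
print("slot S",(proj("side",case(-75,50,94))[0]-[195,150])*6,(proj("top",case(-75,50,94))[0]-[190,130])*6)
g=tri([S(287,372),T(357,360)]);print("patch",g,M@(g-case(0,0,0)))
s=bot.observe();R=Rn.from_euler("xyz",s["tool_rot"]);print("tiptool",R.inv().apply(t-s["position"]))
E
```

```text
tip [0.55855889 0.08476054 0.12336799] [-0.11339164  0.05051898  0.12336799]
[0.32103672 0.07518045]
[ 0.0013388  -0.31612407]
collar [0.50240007 0.08853117 0.11915225] [-0.16967563  0.05089844  0.11915225]
slot S [286.39942086 364.81445659] [351.67822999 360.23609753]
patch [0.59842267 0.08073613 0.09018884] [-0.07335779  0.04890422  0.09018884]
tiptool [-1.11408064e-01 -4.33379460e-05  6.85074541e-02]
```

```bash
sed -i 's/^TIP=.*/TIP=np.array([-.112,0,.0688])/' h.py; cat > st.py <<'E'
from h import *
s=bot.observe();R=Rn.from_euler("xyz",s["tool_rot"]);p=s["position"];M=np.array([ex,ey,[0,0,1]])
print("t",round(s["clock"],2),"pos",p.round(4),"rv",(R*Rt(0).inv()).as_rotvec(degrees=True).round(1),"F",s["force"].round(1),"M",s["moment"].round(2),"w",round(s["grip_width"],4))
X=p+R.apply(TIP);print("tip case mm",(M@(X-case(0,0,0))*1000).round(1))
E
python3 st.py; python3 - <<'E'
from h import *
for x,z,al in((-85,94,8),(-35,94,8)):
    print(x,z,al,tcp(case(x,50,z),al),"rotvec from 0:",rv(al))
E
```

```text
t 8.3 pos [0.4372 0.0922 0.1716] rv [-0.6 -9.9 -0. ] F [-0.2 -0.  -1.1] M [-0.01  0.23  0.04] w 0.0281
tip case mm [-112.8   50.6  123.2]
-85 94 8 [0.46660151 0.08979237 0.14654306] rotvec from 0: [-0.48210771 -7.98546005 -0.        ]
-35 94 8 [0.51651063 0.0867792  0.14654306] rotvec from 0: [-0.48210771 -7.98546005 -0.        ]
```

```bash
python3 -m crank '{"travel":[[0,-0.1,-1],[1,-0.2,-2],[2,-0.2,-2.5],[2.9,-0.2,-2.5],[2.9,-0.2,-2.5],[2.9,-0.2,-2.5]],"rot":[[0,1,0],[0.1,2,0],[0.1,2,0],[0.1,2,0],[0.1,2,0],[0.1,2,0]]}' -1 100
python3 st.py
python3 - <<'E'
from h import *
f=bot.grab_frame("side");crop("side",f,205,170,90,80,8,"g6s")
f=bot.grab_frame("top");crop("top",f,210,170,80,60,9,"g6t")
E
```

```text
clock: 8.9
position: [0.4663, 0.09, 0.147]
tool_rot: [-3.142, 0.14, 3.08]
force: [0.6, 0.8, -0.9]
grip_width: 0.0288
t 8.9 pos [0.4663 0.09   0.147 ] rv [-0.5 -8.  -0.1] F [ 0.6  0.8 -0.9] M [-0.03  0.18 -0.06] w 0.0288
tip case mm [-85.3  50.   94.5]
```

View pics/g6s.png

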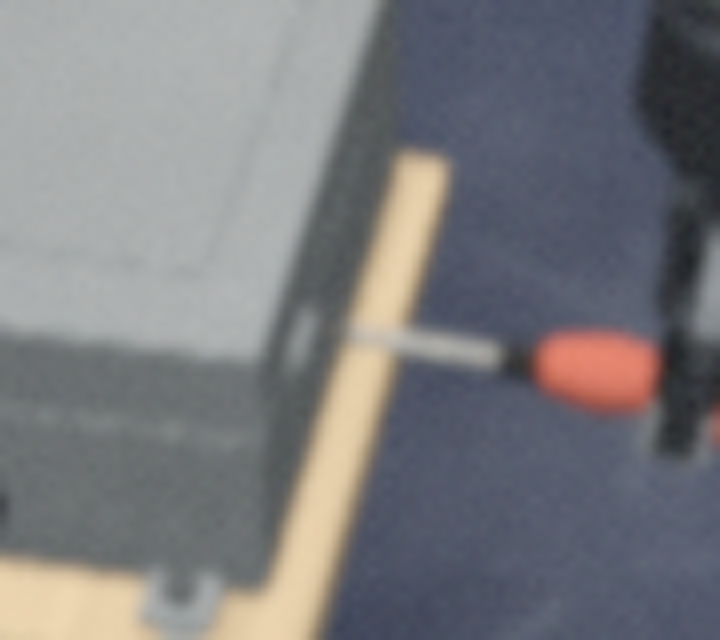

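View pics/g6t.png

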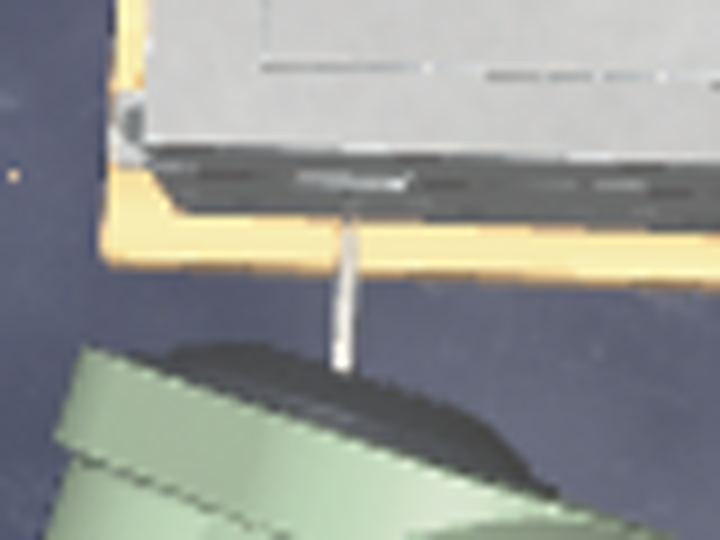

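```bash
python3 - <<'E'
from h import *
M=np.array([ex,ey,[0,0,1]])
S=lambda u,v:("side",((u+.5)/8-.5+205,(v+.5)/8-.5+170))
T=lambda u,v:("top",((u+.5)/9-.5+210,(v+.5)/9-.5+170))
t=tri([S(345,329),T(350,213)]);print("tip",M@(t-case(0,0,0))*1000)
for n,o,k in(("side",(205,170),8),("top",(210,170),9)):
    for c in((-85.3,50,94.5),(-75,33,88),(-75,67,88),(-75,33,100),(-75,67,100),(-71,50,88)): print(n,c,((proj(n,case(*c))[0]-o)*k).round())
E
```

```text
tip [-86.31292684  49.88942276  96.74324772]
side (-85.3, 50, 94.5) [333. 329.]
side (-75, 33, 88) [313. 306.]
side (-75, 67, 88) [291. 375.]
side (-75, 33, 100) [312. 278.]
side (-75, 67, 100) [290. 348.]
side (-71, 50, 88) [290. 339.]
top (-85.3, 50, 94.5) [346. 213.]
top (-75, 33, 88) [404. 186.]
top (-75, 67, 88) [293. 182.]
top (-75, 33, 100) [403. 178.]
top (-75, 67, 100) [291. 174.]
top (-71, 50, 88) [349. 172.]
```

```bash
python3 -m crank '{"travel":[[0.5,0,-0.1],[1.0,-0.1,-0.1],[1.5,-0.1,-0.1],[2,-0.1,-0.1],[2,-0.1,-0.1]],"rot":[[0,0,0],[0,0,0],[0,0,0],[0,0,0],[0,0,0]]}' -1 100
python3 st.py
```

```text
clock: 9.5
position: [0.487, 0.0889, 0.1459]
tool_rot: [3.141, 0.14, 3.08]
force: [-1.4, 0.4, -0.6]
grip_width: 0.0284
t 9.5 pos [0.487  0.0889 0.1459] rv [-0.5 -8.  -0.1] F [-1.4  0.4 -0.6] M [0.02 0.19 0.  ] w 0.0284
tip case mm [-64.5  50.2  93.4]
```

```bash
python3 -m crank '{"travel":[[0.5,0,0],[1.0,-0.1,0],[1.5,-0.1,0],[2,-0.1,0],[2.5,-0.1,0],[2.5,-0.1,0]],"rot":[[0,0,0],[0,0,0],[0,0,0],[0,0,0],[0,0,0],[0,0,0]]}' -1 100
python3 st.py
python3 - <<'E'
from h import *
f=bot.grab_frame("side");crop("side",f,205,170,90,80,8,"g7s")
f=bot.grab_frame("top");crop("top",f,210,170,80,60,9,"g7t")
E
```

```text
clock: 10.1
position: [0.512, 0.088, 0.1459]
tool_rot: [3.142, 0.14, 3.08]
force: [0.7, -0.4, -1.2]
grip_width: 0.0287
t 10.1 pos [0.512  0.088  0.1459] rv [-0.5 -8.  -0.1] F [ 0.7 -0.4 -1.2] M [-0.02  0.23 -0.03] w 0.0287
tip case mm [-39.6  50.8  93.4]
```

View pics/g7s.png

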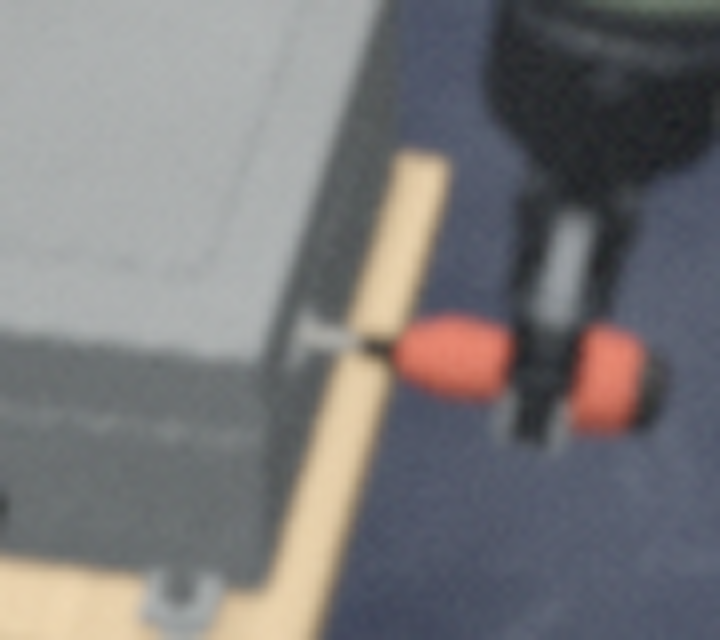

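View pics/g7t.png

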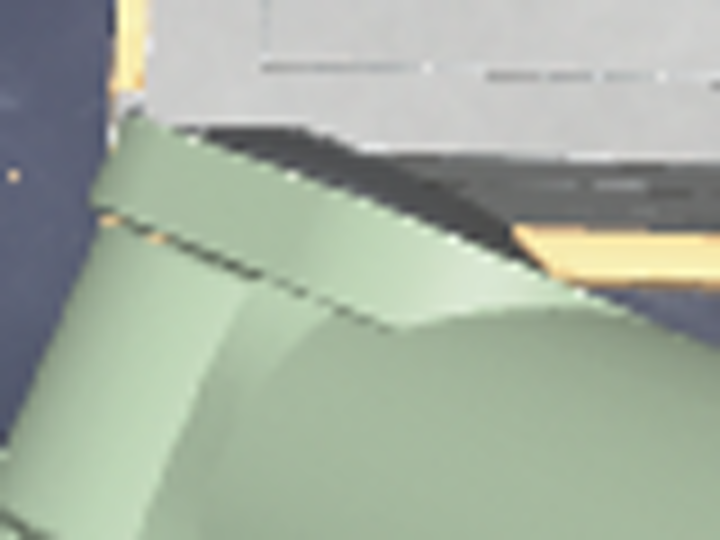

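```bash
python3 - <<'E'
from h import *
s=bot.observe();p=s["position"];R=Rn.from_euler("xyz",s["tool_rot"]);P=case(-73,50,91.5);X=p+R.apply(TIP)
for d in(4,8,12,16,20,24):
    Q=Rn.from_rotvec(-ey*np.radians(d));print(d,((P+Q.apply(p-P)-p)*100).round(2),rv(d).round(2),"tip",((P+Q.apply(X-P)-case(0,0,0))*1000).round(1))
E
```

```text
4 [-0.36  0.02 -0.63] [-0.24 -3.99 -0.  ] tip [-37.4  53.1  95.6]
8 [-0.67  0.04 -1.27] [-0.48 -7.99 -0.  ] tip [-37.7  53.1  97.8]
12 [-0.94  0.06 -1.94] [ -0.72 -11.98  -0.  ] tip [-38.2  53.2 100.1]
16 [-1.16  0.07 -2.63] [ -0.96 -15.97  -0.  ] tip [-38.9  53.2 102.2]
20 [-1.33  0.08 -3.33] [ -1.21 -19.96  -0.  ] tip [-39.7  53.2 104.4]
24 [-1.45  0.09 -4.04] [ -1.45 -23.96  -0.  ] tip [-40.7  53.3 106.4]
```

```bash
python3 -m crank '{"travel":[[-0.2,0,-0.3],[-0.35,0,-0.6],[-0.5,0,-0.95],[-0.65,0,-1.3],[-0.65,0,-1.3]],"rot":[[-0.1,-2,0],[-0.2,-4,0],[-0.4,-6,0],[-0.5,-8,0],[-0.5,-8,0]]}' -1 120
python3 st.py
python3 -m crank '{"travel":[[-0.15,0,-0.3],[-0.3,0,-0.6],[-0.4,0,-1],[-0.5,0,-1.35],[-0.5,0,-1.35]],"rot":[[-0.1,-2,0],[-0.2,-4,0],[-0.4,-6,0],[-0.5,-8,0],[-0.5,-8,0]]}' -1 120
python3 st.py
python3 - <<'E'
from h import *
f=bot.grab_frame("side");crop("side",f,175,150,120,100,6,"g8s")
E
```

```text
clock: 10.7
position: [0.5038, 0.0881, 0.1326]
tool_rot: [-3.14, 0.279, 3.082]
force: [-2.8, -0.6, -1.6]
grip_width: 0.0279
t 10.7 pos [0.5038 0.0881 0.1326] rv [ -1. -16.   0.] F [-2.8 -0.6 -1.6] M [ 0.    1.16 -0.07] w 0.0279
tip case mm [-41.6  50.6  97.4]
clock: 11.2
position: [0.4993, 0.088, 0.1189]
tool_rot: [-3.14, 0.419, 3.082]
force: [-3.6, 0.6, -1.2]
grip_width: 0.0279
t 11.2 pos [0.4993 0.088  0.1189] rv [ -1.5 -23.9   0. ] F [-3.6  0.6 -1.2] M [0.25 1.13 0.17] w 0.0279
tip case mm [-42.5  50.2 101.6]
```

View pics/g8s.png

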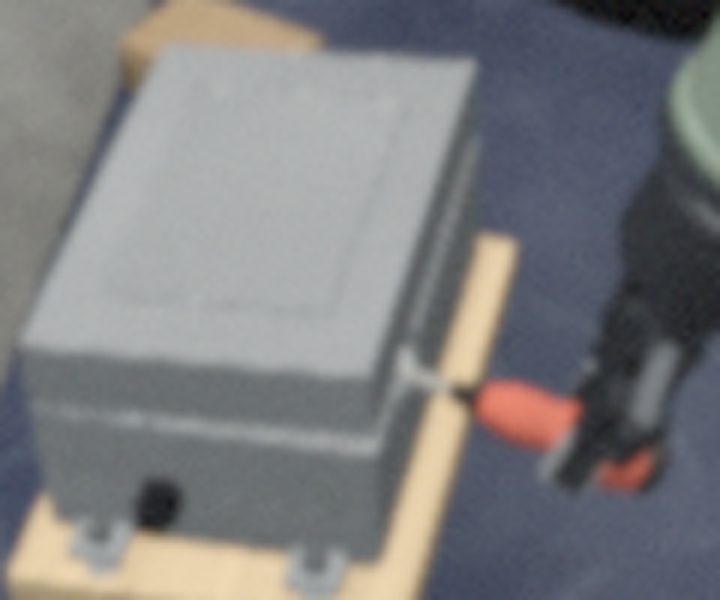

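```bash
python3 - <<'E'
from h import *
r=117;o=4;t0=np.radians(2.5)
f=lambda t:np.array([75-r*np.cos(t)-o*np.sin(t),100+r*np.sin(t)-o*np.cos(t)])
a=f(t0);print(a)
for d in range(5,116,5):
    q=f(np.radians(d))-a; v=ex*q[0]+np.array([0,0,q[1]]);print(d,(v/10).round(2))
E
```

```text
[-42.06311947 101.10727544]
5 [ 0.02 -0.    0.51]
10 [ 0.11 -0.01  1.53]
15 [ 0.3  -0.02  2.53]
20 [ 0.57 -0.03  3.52]
25 [ 0.93 -0.06  4.47]
30 [ 1.37 -0.08  5.39]
35 [ 1.89 -0.11  6.27]
40 [ 2.48 -0.15  7.1 ]
45 [ 3.14 -0.19  7.88]
50 [ 3.87 -0.23  8.59]
55 [ 4.66 -0.28  9.24]
60 [ 5.5  -0.33  9.82]
65 [ 6.39 -0.39 10.32]
70 [ 7.32 -0.44 10.75]
75 [ 8.28 -0.5  11.09]
80 [ 9.26 -0.56 11.34]
85 [10.27 -0.62 11.51]
90 [11.29 -0.68 11.59]
95 [12.31 -0.74 11.58]
100 [13.32 -0.8  11.48]
105 [14.32 -0.86 11.29]
110 [15.3  -0.92 11.02]
115 [16.26 -0.98 10.66]
```

```bash
python3 -m crank '{"travel":[[0,0,0.5],[0.1,0,1],[0.1,0,1.5],[0.2,0,2],[0.3,0,2.5],[0.3,0,2.5]],"rot":[[0,0,0],[0,0,0],[0,0,0],[0,0,0],[0,0,0],[0,0,0]]}' -1 120
python3 st.py
python3 - <<'E'
from h import *
f=bot.grab_frame("side");crop("side",f,175,130,120,110,6,"g9s")
E
```

```text
clock: 11.85
position: [0.5034, 0.0879, 0.1453]
tool_rot: [-3.141, 0.421, 3.08]
force: [0.3, 0.0, -3.5]
grip_width: 0.0281
t 11.85 pos [0.5034 0.0879 0.1453] rv [ -1.5 -24.1  -0.1] F [ 0.3  0.  -3.5] M [ 0.04  0.85 -0.04] w 0.0281
tip case mm [-38.3  50.2 128.3]
```

View pics/g9s.png

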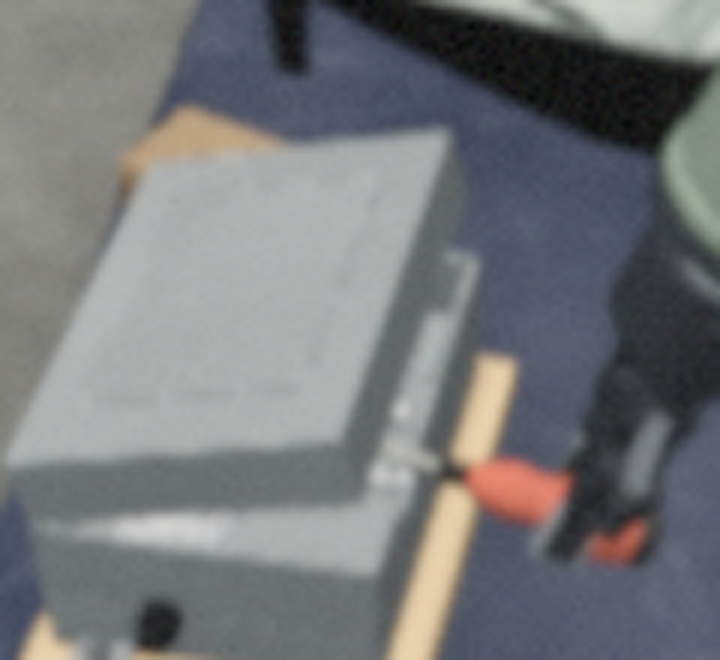

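```bash
python3 -m crank '{"travel":[[0.3,0,1],[0.6,0,1.95],[1.1,-0.05,2.85],[1.6,-0.1,3.75],[2.2,-0.15,4.55],[2.85,-0.2,5.35],[3.6,-0.2,6.05],[4.4,-0.25,6.7]],"rot":[[0,0,0],[0,0,0],[0,0,0],[0,0,0],[0,0,0],[0,0,0],[0,0,0],[0,0,0]]}' -1 120
python3 st.py
python3 - <<'E'
from h import *
f=bot.grab_frame("side");crop("side",f,175,90,120,140,5,"g10s")
E
```

```text
clock: 12.7
position: [0.5469, 0.0854, 0.2115]
tool_rot: [-3.141, 0.419, 3.081]
force: [-0.8, -0.0, -3.0]
grip_width: 0.0277
t 12.7 pos [0.5469 0.0854 0.2115] rv [ -1.5 -24.   -0. ] F [-0.8 -0.  -3. ] M [ 0.02  1.11 -0.06] w 0.0277
tip case mm [  5.2  50.3 194.2]
```

View pics/g10s.png

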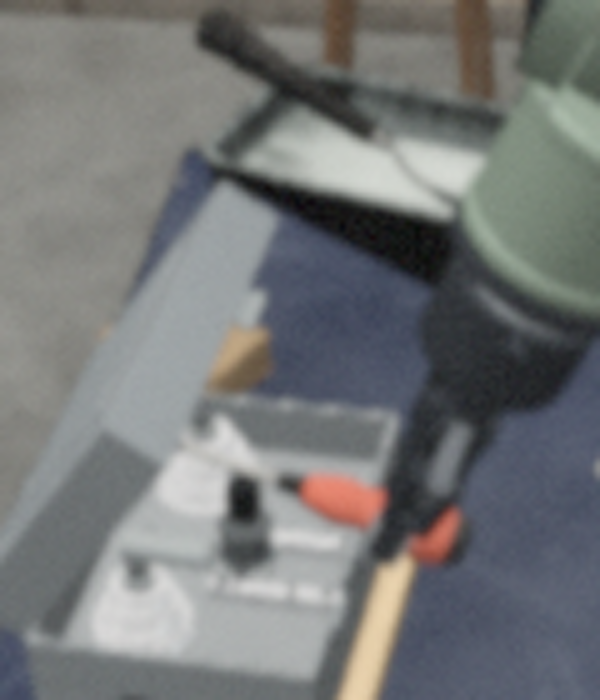

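```bash
python3 -m crank '{"travel":[[0.85,-0.05,0.6],[1.75,-0.1,1.1],[2.65,-0.15,1.5],[3.6,-0.2,1.85],[4.6,-0.3,2.1],[5.6,-0.35,2.25],[6.6,-0.4,2.35],[7.6,-0.45,2.35]],"rot":[[0,0,0],[0,0,0],[0,0,0],[0,0,0],[0,0,0],[0,0,0],[0,0,0],[0,0,0]]}' -1 120
python3 st.py
python3 - <<'E'
from h import *
f=bot.grab_frame("side");crop("side",f,155,60,140,160,4.5,"g11s")
E
```

```text
clock: 13.55
position: [0.6235, 0.0809, 0.2348]
tool_rot: [-3.141, 0.42, 3.081]
force: [-1.5, 0.3, -0.7]
grip_width: 0.028
t 13.55 pos [0.6235 0.0809 0.2348] rv [ -1.5 -24.   -0. ] F [-1.5  0.3 -0.7] M [-0.02  0.78  0.  ] w 0.028
tip case mm [ 82.   50.5 217.6]
```

View pics/g11s.png

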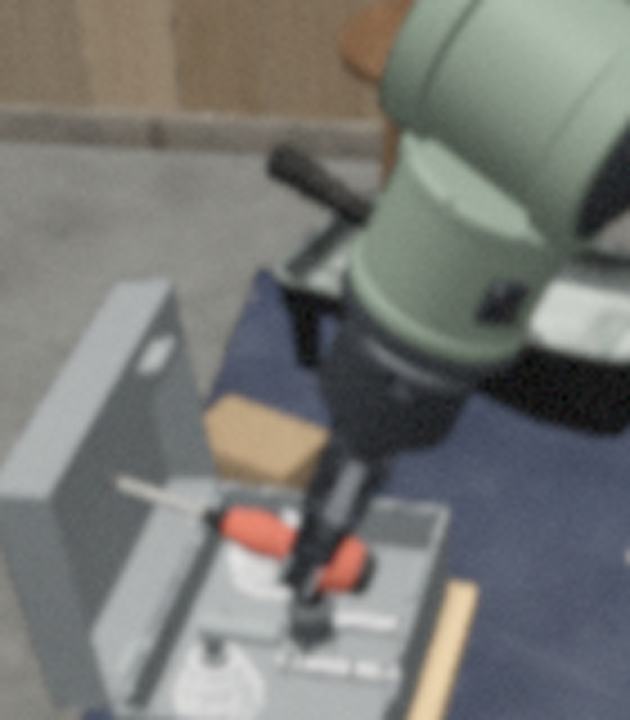

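```bash
python3 -m crank '{"travel":[[1,-0.05,-0.1],[2,-0.1,-0.3],[2.5,-0.15,-0.4],[2.9,-0.2,-0.5],[3.1,-0.2,-0.55],[3.1,-0.2,-0.55]],"rot":[[0,0,0],[0,0,0],[0,0,0],[0,0,0],[0,0,0],[0,0,0]]}' -1 120
python3 st.py
python3 - <<'E'
from h import *
f=bot.grab_frame("side");crop("side",f,155,60,140,160,4.5,"g12s")
E
```

```text
clock: 14.2
position: [0.6535, 0.079, 0.2289]
tool_rot: [-3.141, 0.419, 3.081]
force: [-5.6, 0.2, 0.0]
grip_width: 0.028
t 14.2 pos [0.6535 0.079  0.2289] rv [ -1.5 -23.9  -0. ] F [-5.6  0.2  0. ] M [ 0.01  1.24 -0.05] w 0.028
tip case mm [112.   50.4 211.5]
```

View pics/g12s.png

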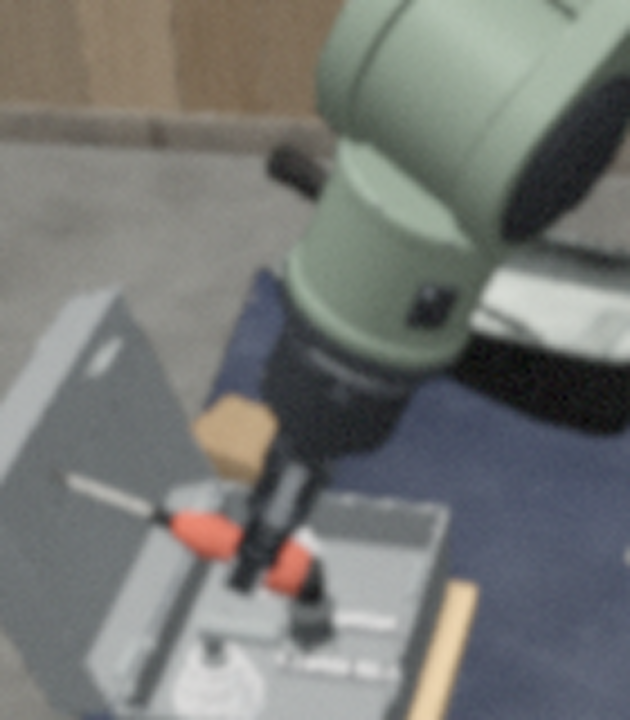

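```bash
python3 -m crank '{"travel":[[0.3,0,-0.1],[0.5,0,-0.15],[0.5,0,-0.15],[0.5,0,-0.15]],"rot":[[0,0,0],[0,0,0],[0,0,0],[0,0,0]]}' -1 120
python3 st.py
```

```text
clock: 14.65
position: [0.6578, 0.0791, 0.2272]
tool_rot: [-3.14, 0.418, 3.081]
force: [-10.6, 0.2, -2.1]
grip_width: 0.0278
t 14.65 pos [0.6578 0.0791 0.2272] rv [ -1.5 -23.9  -0. ] F [-10.6   0.2  -2.1] M [ 0.19  2.27 -0.05] w 0.0278
tip case mm [116.3  50.7 209.7]
```

```bash
python3 -m crank '{"travel":[[-3,0.2,0.5],[-7,0.4,2],[-11,0.6,4],[-15,1,6],[-17,2,7],[-17.5,4,7],[-17.5,6,7],[-17.5,8,7]],"rot":[[0,0,0],[0,0,0],[0.4,6,0],[0.9,14,0],[1.4,22,0],[1.5,24,0],[1.5,24,0],[1.5,24,0]]}' -1 120
python3 st.py
python3 - <<'E'
from h import *
f=bot.grab_frame("side");cv2.imwrite("pics/g13s.png",f[:,:,::-1])
f=bot.grab_frame("top");cv2.imwrite("pics/g13t.png",f[:,:,::-1])
E
```

```text
clock: 15.45
position: [0.4842, 0.1595, 0.2982]
tool_rot: [3.141, 0.001, 3.08]
force: [-0.1, -0.6, -0.7]
grip_width: 0.0279
t 15.45 pos [0.4842 0.1595 0.2982] rv [ 0.  -0.1 -0.1] F [-0.1 -0.6 -0.7] M [-0.    0.02  0.03] w 0.0279
tip case mm [-80.1 120.4 229.5]
```

View pics/g13s.png

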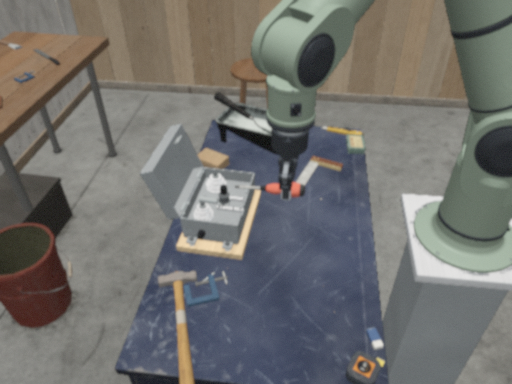

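View pics/g13t.png

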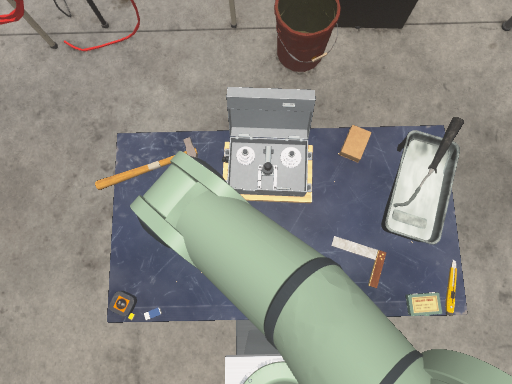

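```bash
python3 -m crank '{"travel":[[0,2,0],[0,4,0],[0,6,-1],[0,8,-2],[0,10,-3],[0,12,-4],[0,14,-6],[0,16,-8]],"rot":[[0,0,-8],[0,0,-16],[0,0,-24],[0,0,-32],[0,0,-40],[0,0,-48],[0,0,-56],[0,0,-64]]}' -1 120
python3 -m crank '{"travel":[[0,0.5,-2],[0,0.5,-4],[0,0.5,-6],[0,0.5,-8],[0,0.5,-9],[0,0.5,-9]],"rot":[[0,0,-8],[0,0,-16],[0,0,-22],[0,0,-22],[0,0,-22],[0,0,-22]]}' -1 120
python3 st.py
python3 - <<'E'
from h import *
f=bot.grab_frame("side");crop("side",f,215,200,120,130,5,"g14s")
s=bot.observe();R=Rn.from_euler("xyz",s["tool_rot"]);X=s["position"]+R.apply(TIP);print(X,(proj("side",X)[0]-[215,200])*5)
E
```

```text
clock: 16.35
position: [0.4843, 0.3193, 0.2176]
tool_rot: [3.14, 0.0, 1.957]
force: [0.4, -0.1, -0.6]
grip_width: 0.0282
clock: 16.95
position: [0.4836, 0.3235, 0.127]
tool_rot: [-3.14, 0.001, 1.58]
force: [-0.3, 0.0, -0.8]
grip_width: 0.0278
t 16.95 pos [0.4836 0.3235 0.127 ] rv [ -0.1   0.  -86. ] F [-0.3  0.  -0.8] M [ 0.04  0.   -0.06] w 0.0278
tip case mm [-194.9  172.5   58.3]
[0.48500237 0.21176022 0.05920695] [331.06681503 307.23159107]
```

View pics/g14s.png

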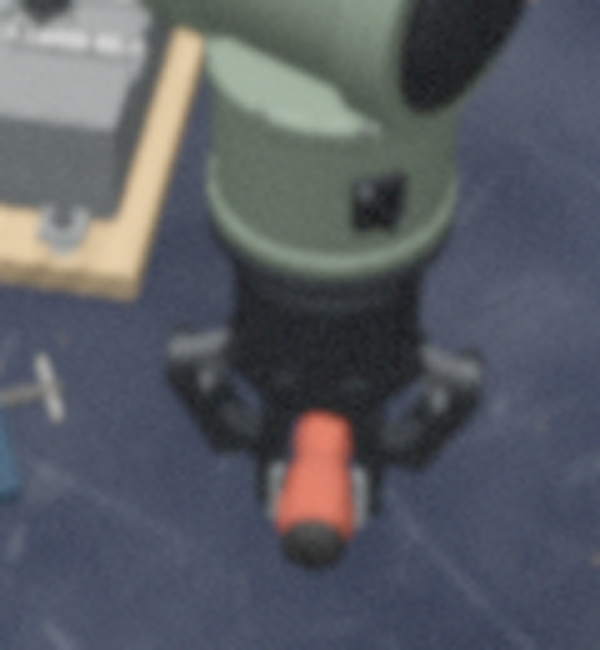

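```bash
python3 -m crank '{"travel":[[0,0,-1.5],[0,0,-3],[0,0,-4],[0,0,-4.5],[0,0,-4.8],[0,0,-4.8]],"rot":[[0,0,0],[0,0,0],[0,0,0],[0,0,0],[0,0,0],[0,0,0]]}' -1 120
python3 st.py
```

```text
clock: 17.6
position: [0.4838, 0.3239, 0.0796]
tool_rot: [-3.141, 0.0, 1.58]
force: [0.2, -0.4, -0.6]
grip_width: 0.0276
t 17.6 pos [0.4838 0.3239 0.0796] rv [ -0.   0. -86.] F [ 0.2 -0.4 -0.6] M [-0.02  0.02  0.02] w 0.0276
tip case mm [-194.7  173.    10.8]
```

```bash
python3 -m crank '{"travel":[[0,0,-0.2],[0,0,-0.4],[0,0,-0.5],[0,0,-0.5]],"rot":[[0,0,0],[0,0,0],[0,0,0],[0,0,0]]}' -1 120
python3 st.py
```

```text
clock: 18.0
position: [0.4839, 0.3239, 0.0749]
tool_rot: [3.142, -0.0, 1.579]
force: [0.7, 0.0, -1.8]
grip_width: 0.0281
t 18.0 pos [0.4839 0.3239 0.0749] rv [  0.  -0. -86.] F [ 0.7  0.  -1.8] M [ 0.01  0.03 -0.02] w 0.0281
tip case mm [-194.6  173.     6.1]
```

```bash
python3 -m crank '{"travel":[[0,0,-0.1],[0,0,-0.2],[0,0,-0.2]],"rot":[[0,0,0],[0,0,0],[0,0,0]]}' -1 120
python3 st.py
python3 -m crank '{"travel":[[0,0,0],[0,0,0],[0,0,0],[0,0,0],[0,0,0],[0,0,0]],"rot":[[0,0,0],[0,0,0],[0,0,0],[0,0,0],[0,0,0],[0,0,0]]}' 1 60
python3 -m crank '{"travel":[[0,0,1],[0,0,3],[0,0,6],[0,0,9],[0,0,13],[0,0,17],[0,-4,20],[0,-8,20]],"rot":[[0,0,0],[0,0,0],[0,0,0],[0,0,0],[0,0,0],[0,0,0],[0,0,0],[0,0,0]]}' 1 60
python3 - <<'E'
from h import *
f=bot.grab_frame("side");crop("side",f,175,130,170,200,4,"g15s")
E
```

```text
clock: 18.3
position: [0.4839, 0.3239, 0.0728]
tool_rot: [3.142, -0.0, 1.579]
force: [0.4, -0.3, -1.3]
grip_width: 0.028
t 18.3 pos [0.4839 0.3239 0.0728] rv [  0.   0. -86.] F [ 0.4 -0.3 -1.3] M [-0.01  0.02  0.03] w 0.028
tip case mm [-194.6  173.     4. ]
clock: 18.9
position: [0.4838, 0.3239, 0.0729]
tool_rot: [-3.142, 0.0, 1.58]
force: [0.4, -0.3, 0.1]
grip_width: 0.0854
clock: 19.7
position: [0.4844, 0.2444, 0.2772]
tool_rot: [3.136, -0.003, 1.581]
force: [1.8, 0.1, -0.8]
grip_width: 0.0851
```

View pics/g15s.png

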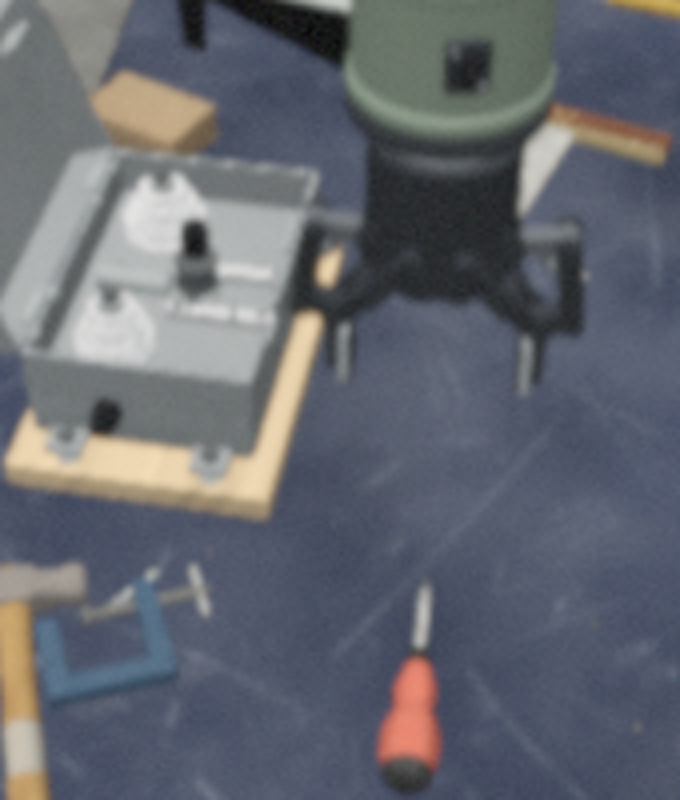

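```bash
python3 - <<'E'
from h import *
f=bot.grab_frame("side");crop("side",f,178,160,90,80,8,"k1s")
f=bot.grab_frame("top");crop("top",f,220,130,100,75,7.5,"k1t")
for n in("side","top"):
  for t in("knob","pointer"):
    r=bot.silhouettes(n,t);print(n,t,[(round(x["conf"],2),np.round(x["box"],1)) for x in r[:2]])
E
```

```text
side knob [(0.74, array([199.6, 189.1, 121.4, 135.4])), (0.53, array([224.4, 195.9,  12.7,  25.5]))]
side pointer [(0.79, array([221.8, 197.6,  10.6,  29. ]))]
top knob [(0.53, array([268.4, 169.7,  15.8,  16.4]))]
top pointer []
```

View pics/k1s.png

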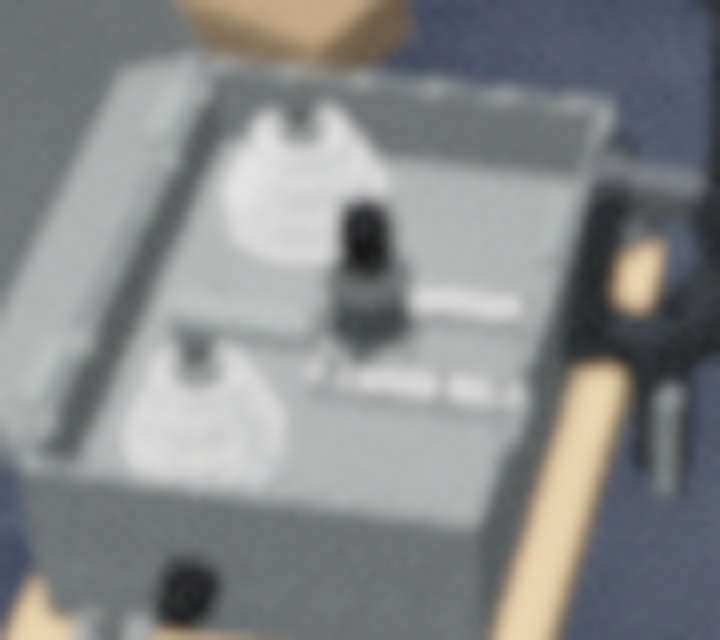

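View pics/k1t.png

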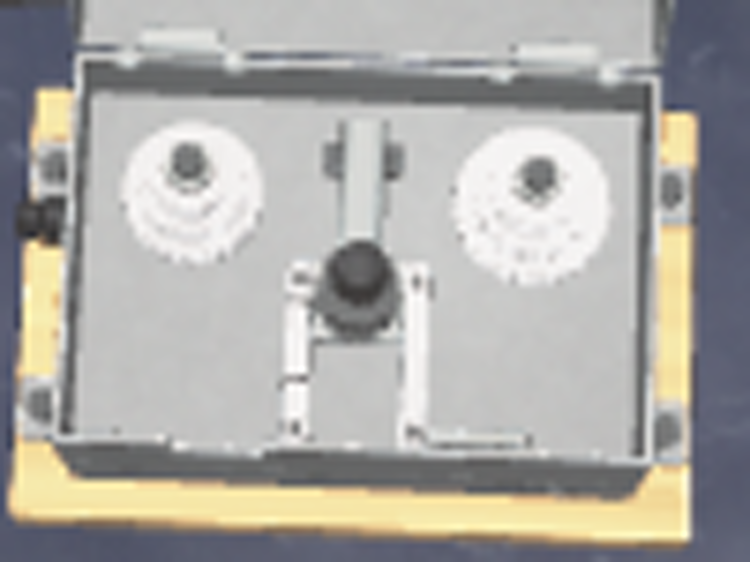

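```bash
python3 - <<'E'
from h import *
M=np.array([ex,ey,[0,0,1]])
c=lambda X:(M@(np.ravel(X)-case(0,0,0))*1000).round(1)
S=lambda u,v:((u+.5)/8-.5+178,(v+.5)/8-.5+160)
T=lambda u,v:((u+.5)/7.5-.5+220,(v+.5)/7.5-.5+130)
print("knob top",c(back("top",T(360,266),.13)),c(back("side",S(368,212),.13)), c(tri([("top",T(360,266)),("side",S(368,212))])))
print("mark",c(back("top",T(294,379),.075)))
for n,p in(("pulleyL",T(189,158)),("pulleyR",T(541,172))): print(n,c(back("top",p,.12)))
print("side pulley",c(back("side",S(197,340),.12)),c(back("side",S(300,115),.12)))
for q in((-30,0,130),(-30,0,117),(28,64,120)): print(q,((proj("top",case(*q))[0]-[220,130])*7.5).round(),((proj("side",case(*q))[0]-[178,160])*8).round())
E
```

```text
knob top [-12.5   0.7 130. ] [-14.2   2.8 130. ] [-12.8   0.6 128.3]
mark [-41.5  23.6  75. ]
pulleyL [ 28.8  64.  120. ]
pulleyR [ 27.9 -63.8 120. ]
side pulley [ 27.4  64.1 120. ] [ 25.2 -56.8 120. ]
(-30, 0, 130) [357. 310.] [413. 209.]
(-30, 0, 117) [357. 320.] [415. 239.]
(28, 64, 120) [186. 157.] [192. 336.]
```

```bash
python3 - <<'E'
from h import *
print(case(-12.3,.6,177),case(-12.3,.6,230),case(-42.3,.6,177),ex*.03)
s=bot.observe();print(s["position"],s["tool_rot"],s["qpos"].round(2),s["force"].round(2))
E
```

```text
[0.65645851 0.02884015 0.177     ] [0.65645851 0.02884015 0.23      ] [0.62651304 0.03064805 0.177     ] [ 0.02994548 -0.0018079   0.        ]
[0.48359451 0.24488117 0.27299955] [-3.14142444e+00 -4.84725836e-04  1.58078621e+00] [-0.2   0.47 -0.51  1.83  0.28  0.91 -0.82] [-0.17 -0.02  0.77]
```

```bash
python3 -m crank '{"travel":[[2.5,-3,0],[5,-6,0],[7.5,-9.5,0],[10,-13,0],[12.5,-16.5,0],[15,-19.5,-1],[17.3,-21.6,-2],[17.3,-21.6,-2.3]],"rot":[[0,0,-1],[0,0,-2],[0,0,-3],[0,0,-4],[0,0,-4],[0,0,-4],[0,0,-4],[0,0,-4]]}' 0.2 60
python3 -m crank '{"travel":[[0,0,0],[0,0,0],[0,0,0]],"rot":[[0,0,0],[0,0,0],[0,0,0]]}' 0.2 60
python3 - <<'E'
from h import *
f=bot.grab_frame("side");crop("side",f,178,140,90,90,7,"k2s")
s=bot.observe();M=np.array([ex,ey,[0,0,1]])
print(s["position"],s["tool_rot"],(M@(s["position"]-case(0,0,0))*1000).round(1),s["force"])
E
```

```text
clock: 20.85
position: [0.6586, 0.0249, 0.2478]
tool_rot: [-3.14, 0.001, 1.506]
force: [-1.2, 0.6, -0.1]
grip_width: 0.0513
clock: 21.15
position: [0.6566, 0.0293, 0.2504]
tool_rot: [3.141, -0.0, 1.511]
force: [0.4, -0.3, 0.5]
grip_width: 0.0512
[0.65665482 0.02901388 0.25039487] [ 3.14116320e+00 -2.17982978e-04  1.51120911e+00] [-12.1   0.8 250.4] [ 0.07074981  0.51459679 -0.19318875]
```

View pics/k2s.png

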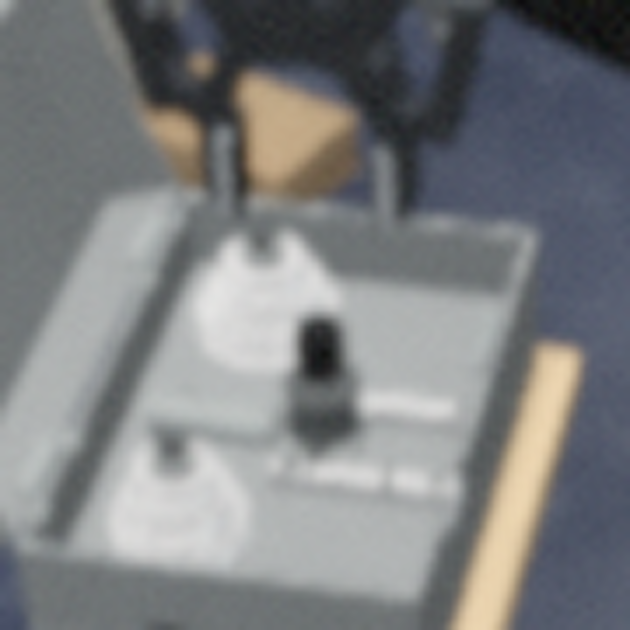

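```bash
python3 -m crank '{"travel":[[0,0,-2],[0,0,-4],[0,0,-6],[0,0,-7],[0,0,-7.3],[0,0,-7.3],[0,0,-7.3]],"rot":[[0,0,0],[0,0,0],[0,0,0],[0,0,0],[0,0,0],[0,0,0],[0,0,0]]}' 0.2 60
python3 - <<'E'
from h import *
f=bot.grab_frame("side");crop("side",f,178,140,90,90,7,"k3s")
s=bot.observe();M=np.array([ex,ey,[0,0,1]])
print(s["position"],(M@(s["position"]-case(0,0,0))*1000).round(1),s["force"])
E
```

```text
clock: 21.9
position: [0.6572, 0.0281, 0.1779]
tool_rot: [3.14, -0.0, 1.51]
force: [0.1, -0.1, -0.1]
grip_width: 0.0509
[0.65724059 0.02802478 0.17789244] [-11.5  -0.2 177.9] [-0.32586975  0.77946273  0.40602402]
```

View pics/k3s.png

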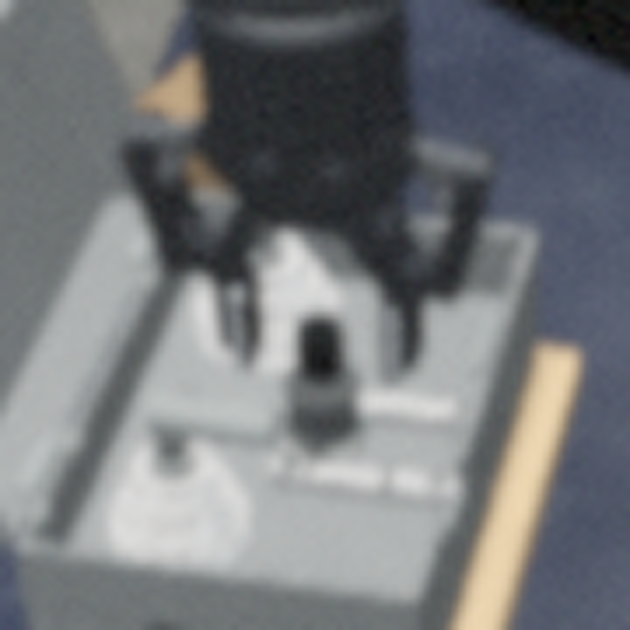

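```bash
python3 -m crank '{"travel":[[0,0,0],[0,0,0],[0,0,0],[0,0,0],[0,0,0],[0,0,0],[0,0,0]],"rot":[[0,0,0],[0,0,0],[0,0,0],[0,0,0],[0,0,0],[0,0,0],[0,0,0]]}' -1 80
python3 - <<'E'
from h import *
f=bot.grab_frame("side");crop("side",f,178,140,90,90,7,"k4s");np.save("rest.npy",f)
M=np.array([ex,ey,[0,0,1]])
for i in range(4):
    s=bot.observe();print((M@(s["position"]-case(0,0,0))*1000).round(1),s["force"].round(1),s["moment"].round(2),s["grip_width"]);bot.grab_frame("side")
E
```

```text
clock: 22.65
position: [0.6577, 0.0279, 0.1777]
tool_rot: [3.139, -0.0, 1.509]
force: [5.1, -1.6, 6.9]
grip_width: 0.0177
[-11.   -0.3 177.6] [ 5.8 -0.4  5.5] [-0.21 -1.03  0.01] 0.01743113663014649
[-11.   -0.3 177.6] [ 5.7 -0.6  6.1] [-0.19 -1.07  0.01] 0.017318084642838228
[-11.   -0.3 177.7] [ 4.6 -1.6  6.3] [-0.16 -1.06  0.01] 0.017371955974515373
[-11.   -0.3 177.7] [ 5.1 -1.1  5.5] [-0.24 -1.12 -0.02] 0.01696030063967488
```

View pics/k4s.png

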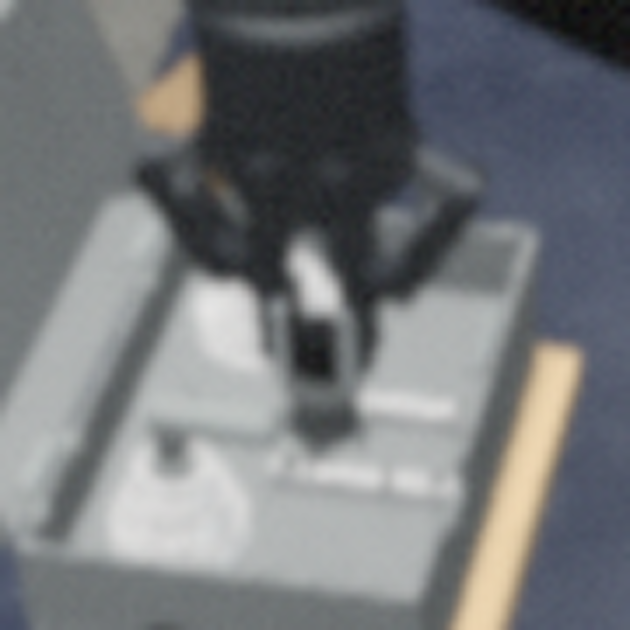

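```bash
python3 -m crank '{"travel":[[0,0,0.2],[-0.3,0,0.3],[-0.6,0.05,0.3],[-1.0,0.05,0.3],[-1.3,0.1,0.3],[-1.3,0.1,0.3]],"rot":[[0,0,0],[0,0,0],[0,0,0],[0,0,0],[0,0,0],[0,0,0]]}' -1 80
cat > kn.py <<'E'
from h import *
import sys
M=np.array([ex,ey,[0,0,1]])
f=bot.grab_frame("side");crop("side",f,178,140,90,90,7,sys.argv[1])
F=[]
for i in range(3):
    s=bot.observe();F.append(s["force"]);bot.grab_frame("side")
print("t",s["clock"],(M@(s["position"]-case(0,0,0))*1000).round(1),np.mean(F,0).round(1),s["moment"].round(2),s["grip_width"],(s["tool_rot"]).round(3))
E
python3 kn.py k5s
```

```text
clock: 23.5
position: [0.6429, 0.0288, 0.1779]
tool_rot: [-3.139, 0.0, 1.51]
force: [7.7, 0.9, -26.5]
grip_width: 0.0171
t 23.65 [-25.6  -0.2 177.9] [  8.4   1.  -26. ] [ 0.17 -1.96 -0.01] 0.01752472680455496 [-3.139  0.     1.51 ]
```

View pics/k5s.png

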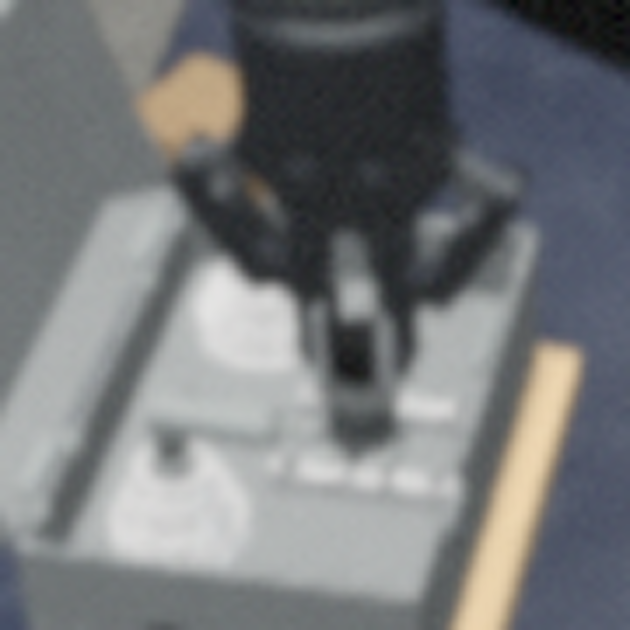

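```bash
python3 -m crank '{"travel":[[0,0,-0.1],[-0.2,0,-0.2],[-0.5,0.05,-0.25],[-0.8,0.05,-0.25],[-0.8,0.05,-0.25],[-0.8,0.05,-0.25]],"rot":[[0,0,0],[0,0,0],[0,0,0],[0,0,0],[0,0,0],[0,0,0]]}' -1 80
python3 kn.py k6s
```

```text
clock: 24.3
position: [0.6369, 0.0292, 0.1777]
tool_rot: [3.139, -0.0, 1.509]
force: [9.7, -1.4, -1.6]
grip_width: 0.0173
t 24.45 [-31.9  -0.2 177.7] [ 9.4 -1.  -1.9] [-0.27 -2.08 -0.02] 0.0175300903634768 [ 3.139 -0.     1.509]
```

View pics/k6s.png

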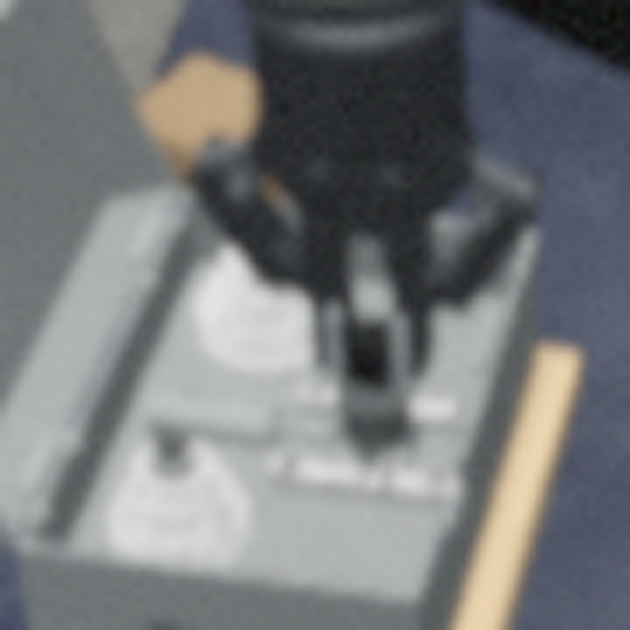

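```bash
cat > av.py <<'E'
from h import *
import sys
A=np.mean([bot.grab_frame("side").astype(float) for _ in range(12)],0)
np.save(sys.argv[1]+".npy",A)
r=np.load("rest.npy").astype(float)
def z(a): return cv2.resize(a[185:217,205:248,::-1],None,fx=9,fy=9,interpolation=cv2.INTER_CUBIC)
cv2.imwrite("pics/"+sys.argv[1]+".png",np.clip(np.vstack([z(r),z(A)]),0,255))
print(bot.observe()["clock"])
E
python3 av.py a1
```

```text
25.1[ WARN:0@8.233] global loadsave.cpp:1063 imwrite_ Unsupported depth image for selected encoder is fallbacked to CV_8U.
```

View pics/a1.png

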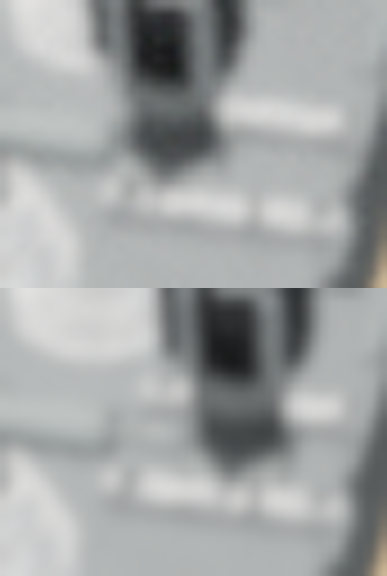

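```bash
cat > shift.py <<'E'
from h import *
import sys
def px(q): return proj("side",case(*q))[0]
r=np.load("rest.npy").astype(np.float32).mean(2);A=np.load(sys.argv[1]+".npy").astype(np.float32).mean(2)
k=8
up=lambda a,x0,y0,w,h:cv2.resize(a[y0:y0+h,x0:x0+w],None,fx=k,fy=k,interpolation=cv2.INTER_CUBIC)
R=cv2.GaussianBlur(up(r,195,180,60,40),(0,0),4);B=cv2.GaussianBlur(up(A,195,180,60,40),(0,0),4)
for (x,y,w,h) in((217,196,15,8),(219,197,11,7),(218,186,12,17)):
    t=R[(y-180)*k:(y-180+h)*k,(x-195)*k:(x-195+w)*k]
    m=cv2.matchTemplate(B,t,cv2.TM_CCOEFF_NORMED);_,v,_,l=cv2.minMaxLoc(m)
    d=np.array(l)/k+[195,180]-[x,y]
    # solve travel
    ze=90 if h<10 else 100
    best=min(np.arange(0,45,.1),key=lambda s:np.linalg.norm(px((-12-s,0,ze))-px((-12,0,ze))-d))
    print((x,y,w,h),"conf",round(v,3),"shift",d,"travel mm",round(best,1))
print("mark proj crop",(px((-41.5,23.6,75))-[205,185])*9,"pt rest",(px((-11.5,23.6,78))-[205,185])*9)
E
python3 shift.py a1
```

```text
(217, 196, 15, 8) conf 0.995 shift [7.5   0.875] travel mm 20.8
(219, 197, 11, 7) conf 0.995 shift [7.5   0.875] travel mm 20.8
(218, 186, 12, 17) conf 0.994 shift [7.625 0.875] travel mm 21.0
mark proj crop [249.26667921 207.46155706] pt rest [150.51119302 187.82857199]
```

```bash
python3 - <<'E'
import cv2,numpy as np
a=[cv2.GaussianBlur(cv2.cvtColor(cv2.imread(f"pics/{n}.png"),cv2.COLOR_BGR2GRAY).astype(np.float32),(0,0),4) for n in("k2s","k3s","k4s")]
k=7
for (x,y,w,h) in((217,196,15,8),(219,197,11,7)):
    X,Y,W,H=(x-178)*k,(y-140)*k,w*k,h*k
    for i,j in((0,1),(0,2),(1,2)):
        m=cv2.matchTemplate(a[j],a[i][Y:Y+H,X:X+W],cv2.TM_CCOEFF_NORMED);_,v,_,l=cv2.minMaxLoc(m);print(i,j,round(v,3),(np.array(l)-[X,Y])/k,"mm",(l[0]-X)/k*2.77)
E
```

```text
0 1 1.0 [0. 0.] mm 0.0
0 2 0.998 [ 0.14285714 -0.14285714] mm 0.3957142857142857
1 2 0.998 [ 0.14285714 -0.14285714] mm 0.3957142857142857
0 1 0.999 [0. 0.] mm 0.0
0 2 0.996 [ 0.14285714 -0.14285714] mm 0.3957142857142857
1 2 0.996 [ 0.14285714 -0.14285714] mm 0.3957142857142857
```

```bash
python3 -m crank '{"travel":[[-0.3,0,0],[-0.6,0.05,0],[-0.85,0.05,0],[-0.9,0.05,0],[-0.9,0.05,0],[-0.9,0.05,0]],"rot":[[0,0,0],[0,0,0],[0,0,0],[0,0,0],[0,0,0],[0,0,0]]}' -1 80
python3 kn.py k7s; python3 av.py a2 2>/dev/null; python3 shift.py a2
```

```text
clock: 25.7
position: [0.6281, 0.0297, 0.1777]
tool_rot: [3.139, -0.001, 1.509]
force: [12.6, -0.6, -3.8]
grip_width: 0.0171
t 25.85 [-40.6  -0.2 177.8] [11.9 -0.6 -4. ] [-0.19 -2.51  0.01] 0.017236775952898867 [ 3.138e+00 -1.000e-03  1.509e+00]
26.5
(217, 196, 15, 8) conf 0.993 shift [10.75  1.25] travel mm 29.7
(219, 197, 11, 7) conf 0.994 shift [10.75  1.25] travel mm 29.7
(218, 186, 12, 17) conf 0.993 shift [10.875  1.25 ] travel mm 29.9
mark proj crop [249.26667921 207.46155706] pt rest [150.51119302 187.82857199]
```

View pics/a2.png

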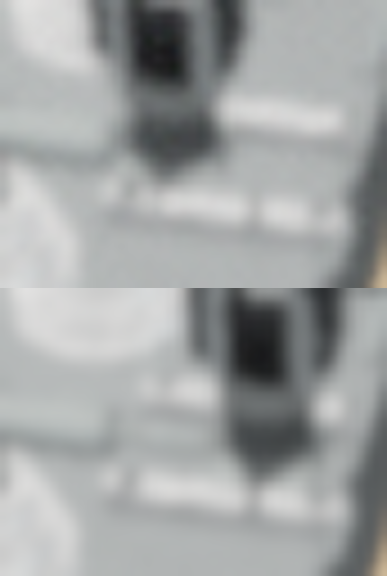

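```bash
python3 - <<'E'
from h import *
Z=[]
for n in("rest","a1","a2"):
    a=np.load(n+".npy").astype(np.float32)
    g=a[196:216,210:246].mean(2); g=np.clip((g-90)*1.7,0,255).astype(np.uint8)
    Z.append(cv2.resize(g,None,fx=9,fy=9,interpolation=cv2.INTER_CUBIC))
cv2.imwrite("pics/z.png",np.vstack(Z))
print((proj("side",case(-41.5,23.6,75))[0]-[210,196])*9)
M=np.array([ex,ey,[0,0,1]])
f=bot.grab_frame("top");crop("top",f,220,110,100,95,6,"fin_t")
E
```

```text
[204.26667921 108.46155706]
```

View pics/z.png

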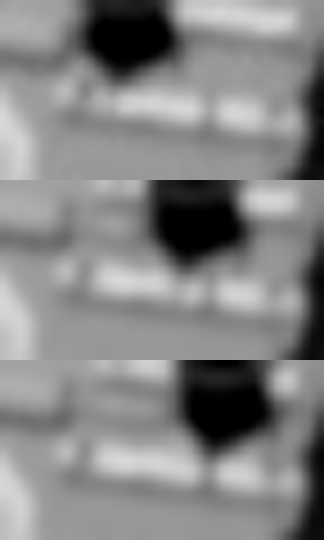

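View pics/fin_t.png

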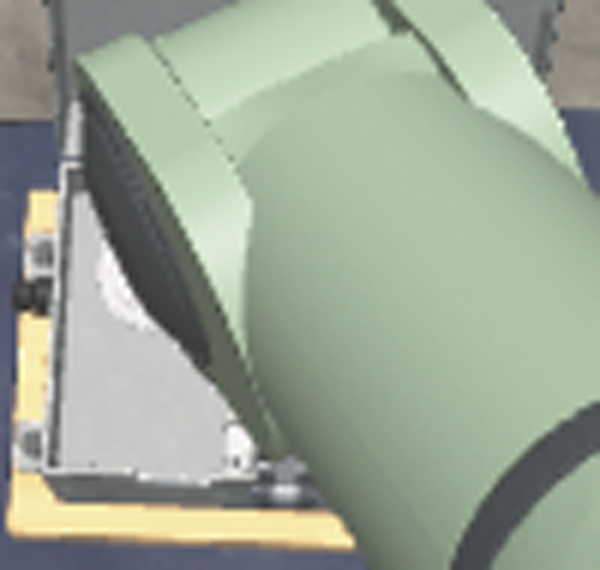

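```bash
python3 - <<'E'
from h import *
from scipy.ndimage import map_coordinates
xs=np.arange(-52,-8,1.0)
im={n:np.load(n+".npy").astype(float).mean(2) for n in("rest","a1","a2")}
for z in(75,78):
  for n in im:
    pr=[]
    for yy in(22,23.6,25.5):
        P=np.array([proj("side",case(x,yy,z))[0] for x in xs]);pr.append(map_coordinates(im[n],[P[:,1],P[:,0]],order=3))
    print(z,n,np.mean(pr,0).round().astype(int).tolist())
print(xs[0],xs[-1])
E
```

```text
75 rest [212, 212, 212, 213, 212, 210, 207, 201, 194, 188, 185, 188, 193, 200, 205, 210, 212, 213, 213, 213, 213, 212, 212, 211, 211, 211, 211, 212, 212, 211, 210, 210, 210, 210, 210, 209, 207, 203, 199, 194, 192, 191, 192, 192]
75 a1 [211, 211, 211, 211, 210, 209, 205, 200, 192, 186, 183, 184, 189, 194, 198, 200, 199, 196, 192, 190, 190, 192, 196, 200, 204, 207, 208, 210, 210, 210, 210, 210, 211, 212, 213, 214, 215, 215, 215, 214, 213, 212, 209, 206]
75 a2 [210, 210, 210, 210, 209, 207, 204, 198, 189, 181, 177, 177, 181, 188, 195, 201, 205, 208, 209, 209, 210, 210, 210, 210, 211, 211, 211, 211, 211, 211, 211, 211, 211, 212, 213, 214, 215, 215, 215, 214, 213, 211, 209, 206]
78 rest [211, 212, 212, 212, 211, 209, 205, 199, 193, 188, 186, 189, 194, 200, 204, 208, 209, 210, 210, 210, 210, 209, 209, 208, 209, 210, 210, 210, 209, 208, 206, 205, 204, 203, 202, 199, 195, 191, 185, 181, 180, 181, 184, 185]
78 a1 [209, 208, 208, 208, 208, 206, 202, 196, 189, 183, 180, 182, 186, 189, 190, 190, 187, 183, 180, 180, 183, 187, 193, 198, 203, 206, 208, 209, 209, 208, 207, 207, 207, 208, 209, 210, 211, 211, 211, 211, 210, 209, 207, 202]
78 a2 [207, 207, 207, 207, 205, 202, 197, 190, 181, 173, 169, 171, 177, 184, 191, 197, 201, 204, 206, 207, 208, 209, 209, 210, 210, 211, 212, 212, 211, 210, 209, 209, 209, 209, 210, 211, 211, 211, 211, 211, 210, 209, 207, 203]
-52.0 -9.0
```

```bash
python3 kn.py k8s; python3 av.py a3 2>/dev/null; python3 shift.py a3; python3 - <<'E'
from h import *
f=bot.grab_frame("side");cv2.imwrite("pics/fin_s.png",f[:,:,::-1])
E
```

```text
t 26.7 [-40.6  -0.2 177.7] [12.1 -0.8 -4. ] [-0.21 -2.47  0.01] 0.017680673652541102 [ 3.139e+00 -1.000e-03  1.509e+00]
27.35
(217, 196, 15, 8) conf 0.993 shift [10.75  1.25] travel mm 29.7
(219, 197, 11, 7) conf 0.994 shift [10.75  1.25] travel mm 29.7
(218, 186, 12, 17) conf 0.993 shift [10.875  1.25 ] travel mm 29.9
mark proj crop [249.26667921 207.46155706] pt rest [150.51119302 187.82857199]
```

View pics/fin_s.png

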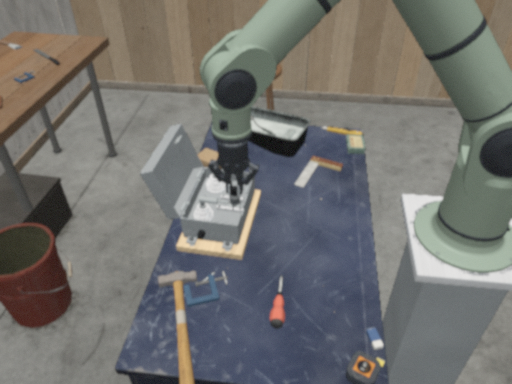

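The final picture shows the hood leaning back around (175,170), the screwdriver lying clear of the case at about (277,302), and the gripper on the knob near (235,180). The square and the sanding block are where they were. The hold is steady, so I'm handing in.

```bash
python3 -c "
from workcell import bot
print(bot.job_done()); print(bot.observe()['clock'])"
```

```text
the job is handed in; nothing more can be done
None
the job is handed in; nothing more can be done
```

The job is done and handed in at about 27.5 s, well inside the 72 s limit.

- **Hood:** I put the screwdriver blade about 35 mm into the slot and levered the catch open over the sill. Then I swung the hood back with the blade until the push on it rose to about 10 N with little further movement, which I took as the stop. The hood was still leaning back in the last picture.
- **Screwdriver:** It lies flat on the table, clear of the case.
- **Idler:** I pulled the knob and am still holding it with an 80 N grip setting. Image tracking gives 29.7–29.9 mm of travel, plus up to about 0.4 mm that the knob may have moved when I gripped it. The gripper moved 29.6 mm. In the picture the pointer and the scribed line merge into one gap, and nothing had shifted when I checked again about a second later.
- **Bystanders:** The try square and the sanding block were not touched.

**Checks that disagreed:**
- The pull reads 12 N, against the roughly 13 N expected at the line.
- One way of reading the pointer in the image put it about 0.9 mm short of the line. The other readings agree with the line to within about 0.5 mm.
- While pulling the knob I raised the gripper 3 mm, which pulled the knob upward with 26 N. I lowered it again, and about 4 N of vertical force remained at the end.

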